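# Bed a quick-change print head into its cone, groove and flat seats and latch it

### The job

Take the print head off its grey service stand and fit it to the open-topped printer: lower it into the carriage, nozzle through the well and fan at the back, and feel its three ball feet home in the cone, groove and flat; the carriage was parked by hand, a few millimetres off its mark in every direction, and its drives hold it there. Set the head down gently, never dropped, and bed it in with a light push of about one kilogram (10 N), never two (20 N), before you let go. Then swing the latch gently shut over its flange as far as it goes; leave the jar and the screwdriver where they are.

Things in the scene. Friction and masses are not known exactly. Their poses are not given: they have to be found in the camera images.
- head_grip (a point): Print head, loose, 0.26-0.42 kg, at first on the stand. Point: centre of its dark motor, 36 x 36 x 36 mm, the place to grip. Axes: z up (nozzle axis), +x to the back (black fan), y left. Flange below: 6 mm thick, underside 40 mm under this point, x -45 to +50, y -44 to +44 mm; between them a 36 mm square black housing. Hot end, 22 mm wide, hangs under the flange; nozzle tip 91 mm under this point.
- ball (a point): Centre of the head's front left ball foot. The head has three steel balls of 12 mm diameter under the flange, centres 44 mm under head_grip, at its (x, y) = (-34, +34) [this one, for the cone], (-34, -34) [for the groove] and (+38, 0) mm [for the flat].
- nest (a point): Mark fixed on the printer's frame, axes: z up, -x to its front (faces the robot within 0.2 rad), y left. The carriage, an aluminium plate with a 50 x 50 mm well, is parked with its well's centre, at its top face, within 4 mm of this mark in x and y and 6 mm in z (mark: 180 mm above the bench): that offset is not measured. Same axes, rigidly held. Head home: level, axes parallel to these, head_grip 53.5 mm straight above the well's centre.
- printer: Printer, fixed: base 360 x 380 mm, open-topped frame 320 mm deep (x), 340 mm wide, top at 200 mm; origin under nest. Seats on the carriage plate, from the well's centre: cone (-34, +34), vee groove along y at (-34, -34), flat disc (+38, 0) 22 mm wide. Cone and groove: 45-degree steel walls, mouth 18 mm wide, 10 mm high; friction 0.5-0.7, so a ball landing d off centre stays up about d until worked sideways.
- latch (a joint): Swing lever on the carriage, rad. 0 = open: finger post left (+y) of the pivot, pad arm right. 1.57 = shut at its stop: post to the front (-x), pad arm over the flange. Grows counter-clockwise seen from above; starts at 0 to 0.15; stays where left. About 1.5 N at the post turns it, 2 to 4 N more while its sprung brass pad climbs the flange edge. It will not pass a head that stands proud.
- latch_place (a point): Where the latch's pivot is when the carriage is on its mark, at the height of the lever's top face (30 mm above the plate). The real pivot is upright, 64 mm in front (-x) of the well's centre, so it shares the carriage's offset; the seated head shows it. Finger post: black, upright, 12 mm diameter, 45 mm from the pivot, from the lever's top face to 27 mm above it. Push it sideways round the pivot.
- stand: Service stand, fixed: grey printed block 110 x 104 mm, deck 66 mm above the bench, with a 52 x 52 mm well for the hot end. The head's balls rest loose on the flat deck. Origin: centre of the underside.
- jar: Glass jar with a green lid, 62 mm diameter, 75 mm tall, just behind the stand. Leave it alone. Origin: centre of the underside.
- driver: Screwdriver, 150 mm long, lying on the bench in front of the stand. Leave it alone. Origin: about the middle of its length, on the bench.

How it is judged (in metres and radians):
On the way, in this order (a step that is already met when the one before it is completed fails the run):
1. the head, in place and level, is pressed down on the seats by the hand (7 N or more on the carriage, its weight included) (x of head_grip in the frame of nest between -0.007 and 0.007 m and y of head_grip in the frame of nest between -0.007 and 0.007 m and z of head_grip in the frame of nest between 0.0455 and 0.0615 m and angle between head_grip's own z axis and vertical below 0.02 rad and angle between the x axis of head_grip and the x axis of nest, either way round below 0.035 rad and contact force between head and printer above 7 N and contact force between the fingers and head above 1 N), for 0.2 s.
2. the head is let go and stays level, home on all three seats (x of head_grip in the frame of nest between -0.007 and 0.007 m and y of head_grip in the frame of nest between -0.007 and 0.007 m and z of head_grip in the frame of nest between 0.0455 and 0.0615 m and angle between head_grip's own z axis and vertical below 0.02 rad and angle between the x axis of head_grip and the x axis of nest, either way round below 0.035 rad and contact force between the fingers and head below 0.1 N and value of joint latch below 1 rad), for 0.1 s.
At the end, for the whole second after the job is handed in: The head sits home in the carriage: level within 0.02 rad (all three balls at the bottom of their seats), its grip point 45.5 to 61.5 mm above the nest mark and within 7 mm of it in x and y, in line with the printer within 0.035 rad; it is at rest and let go, and the latch is shut past 1.45 rad (x of head_grip in the frame of nest between -0.007 and 0.007 m and y of head_grip in the frame of nest between -0.007 and 0.007 m and z of head_grip in the frame of nest between 0.0455 and 0.0615 m and angle between head_grip's own z axis and vertical below 0.02 rad and angle between the x axis of head_grip and the x axis of nest, either way round below 0.035 rad and value of joint latch above 1.45 rad and linear speed of head below 0.01 m/s and contact force between the fingers and head below 0.1 N); the robot touches nothing.
It fails at once if the head is pressed against the printer with 20 N or more (contact force between head and printer above 20 N).
It fails at once if the fingers or arm push the printer or its latch with 20 N or more (contact force between any of the arm, the fingers and printer above 20 N).
It fails at once if the head is let go above the seats (dropped in) (contact force between the fingers and head below 0.05 N and contact force between head and printer below 0.05 N and horizontal distance between head_grip and nest below 0.03 m).
It fails at once if the jar or the screwdriver is moved (distance of any of jar, driver from where it was at the start of the episode above 0.015 m).
It also fails if it takes over 72 s, if anything falls off the work surface, if the arm or the gripper's body presses on something with over 40 N, if the wrist force passes 120 N, or if a joint passes its speed limit or range.

### The arm

A 6-joint arm with a two-finger parallel gripper is mounted at the origin on the work surface. World frame = base frame: x ahead of the robot, y to its left, z up, the work surface at z = 0. Lengths are in mm, angles in degrees, forces in N, time in s.
With the tool pointing down it reaches from about 300 to 775 mm from the base axis. Payload 14.6 kg.
Tool frame: the origin (TCP) lies midway between the tips of the shut fingers; the grasp point (between the pads) lies 19 mm behind it (bot.pinch_z is the distance from the TCP to the grasp point, in mm); z points along the fingers, y is the direction in which the jaws open and shut (so a half turn about z gives the same grasp; the last joint's range is limited). The gripper opens to 94 mm and grips with 3 to 60 N. Pads are 16 mm wide; open, the fingers measure 119 mm over their backs; the gripper's body (75 mm by 177 mm) begins 78 mm behind the grasp point.
Start: joints at [-78.3, 17.183, 87.147, -0, 75.671, -3.816], TCP at [147.12, -529.948, 205.446] pointing down, gripper open.
Joint ranges: [-173.82, 173.82], [-45.26, 126.66], [13.44, 144.39], [-59.66, 239.66], [0, 175.72], [-146.38, 146.38]. Speed limits (degrees/s): [127.2, 127.2, 147.25, 180, 180, 180].

### API

Orientations are given as [roll, pitch, yaw] about the fixed x, y, z axes, in that order (R = Rz(yaw) Ry(pitch) Rx(roll)).
In Python, from rig import bot gives the robot as it stands. The module is installed in compiled form; this text tells all that it offers.
- The arm moves only by the shell command python3 -m pendant 'ROWS'. ROWS is JSON, one flat list of numbers, 7 for each row, row after row: the shift along the tool's x, y, z in cm, then the turn, a rotation vector about the tool's x, y, z in rad, then the opening in per cent of the stroke, from 0 (shut) to 100 (fully open). In form: [tx, ty, tz, wx, wy, wz, fingers, tx, ty, tz, wx, wy, wz, fingers, ...]. A call has 1 to 20 rows; each row shifts and turns the commanded pose from where the row before left it, along the tool's axes as they then stand; what a row does not reach is not made up. A row lasts 1/10 s, in which the tool goes at most 50 mm and 8.59 degrees, less where a joint would pass 70% of its speed; a pose out of reach is approached as far as the arm can. A call with a gripper value outside its range is refused whole. The fingers move at their own pace and stop on an object; the grip force is fixed at half the most. Time passes only in rows, so rows that do not move let the fingers close. It gives the time, the measured TCP pose, the force and the opening at its end, in the units of the state.
- bot.read_state(): the state, without advancing time (a new reading comes with each control period).
- bot.get_image(name): name is "scene" or "top" or "wrist"; returns a dict with "img" (480x640x3 uint8, red, green, blue), "fovy" (degrees; the focal length in pixels is half the picture's height over the tangent of half this angle, whatever the lens; pixels are square), "cx", "cy" (the principal point, pixels), "k1" (the pictures are not rectified: a ray, as slopes to the right and down, at radius r is drawn at 1 + k1 r^2 times it, then the intrinsics apply), "R" (3x3) and "t" (3): a world point X has camera coordinates R X + t; the wrist camera has in their place "hand_eye" (4x4, takes a point from camera to tool coordinates, whose origin is the TCP and whose axes are the flange's). Camera axes: x right, y down, z forward; pixel columns grow to the right and rows downward; lengths in mm; the calibration is good to about 2 mm. A picture is of the moment at which its call begins: read the wrist's pose just before it. There is no depth.
- bot.close_job(): hands the job in, once; it reports no verdict.
Trained networks look in the newest picture that a camera, given by its name, has taken for a name from the list of things; names that differ only in an ending like _2 or _b are one class to them, and where a whole thing is asked for, a point or a joint stands for the part that bears it (a point fixed in the world has none). Each returns a list of dicts, best first, with "score" (0 to 1); they miss things now and then, are a little off and sometimes report something else, mostly with a low value. They report only what shows in the picture. A call takes as long as a camera call.
- bot.silhouettes(camera, thing): "region" (480x640 bool, what is visible of it) and "xy" ([column, row] in pixels, amid what is visible of it).
- bot.landmark_of(camera, thing): "xy" ([column, row] in pixels: a listed point, or the origin of a listed thing).
The state is a dict: "time_s": time; "joint_pos": joint angles; "joint_vel": joint speeds; "joint_torque": joint torques, N m; "position": TCP position; "orientation": TCP orientation; "ft_force": force on the tool from outside, world axes, zero at the start; "torque": the same for the moment, N m; "gripper_width": opening from 0.0 (shut) to 1.0 (fully open).
Only numpy, scipy, OpenCV 4.12 (cv2) and the standard library are available. Lean on these libraries where they do the work, as an engineer would, in place of code of your own. Each camera call takes 0.05 s, during which the arm holds its last target.

## Working session

There is one attempt and no reset: what is moved stays moved. The work goes in short steps, Python scripts to look and compute and a shell command to move; the robot and the scene stay as the last step left them, time stands still between calls to the robot, and variables do not carry over. Pictures are saved under pics/ and viewed, and the job is handed in when it is done.

```bash
mkdir -p pics; ls; cat > h.py <<'E'
import numpy as np, cv2
from rig import bot
from scipy.spatial.transform import Rotation as Ro
def K(c):
    f=240/np.tan(np.radians(c['fovy'])/2); return f
def ray(c,xy,st=None):
    f=K(c); p=np.array([(xy[0]-c['cx'])/f,(xy[1]-c['cy'])/f])
    u=p.copy()
    for _ in range(20): u=p/(1+c['k1']*(u@u))
    d=np.array([u[0],u[1],1.])
    if 'R' in c:
        R=np.array(c['R']);t=np.array(c['t']); return -R.T@t, R.T@d
    H=np.array(c['hand_eye']);T=tool(st)
    M=T@H
    return M[:3,3],M[:3,:3]@d
def tool(st):
    T=np.eye(4);T[:3,:3]=Ro.from_euler('xyz',st['orientation'],degrees=True).as_matrix();T[:3,3]=st['position'];return T
def proj(c,X,st=None):
    X=np.array(X,float)
    if 'R' in c: q=np.array(c['R'])@X+np.array(c['t'])
    else:
        M=np.linalg.inv(tool(st)@np.array(c['hand_eye'])); q=M[:3,:3]@X+M[:3,3]
    u=q[:2]/q[2]; u=u*(1+c['k1']*(u@u)); return u*K(c)+[c['cx'],c['cy']]
def atz(c,xy,z,st=None):
    o,d=ray(c,xy,st); return o+d*(z-o[2])/d[2]
def tri(rays):
    A=np.zeros((3,3));b=np.zeros(3)
    for o,d in rays:
        d=d/np.linalg.norm(d);P=np.eye(3)-np.outer(d,d);A+=P;b+=P@o
    X=np.linalg.solve(A,b)
    return X,[np.linalg.norm((np.eye(3)-np.outer(d,d)/(d@d))@(X-o)) for o,d in rays]
E
python3 - <<'E'
from h import *
s=bot.read_state();print({k:np.round(v,3) for k,v in s.items()}, bot.pinch_z)
for n in ['scene','top','wrist']:
    st=bot.read_state();c=bot.get_image(n);cv2.imwrite(f'pics/{n}0.png',c['img'][:,:,::-1])
    print(n,{k:np.round(v,3).tolist() for k,v in c.items() if k!='img'})
    for t in ['head_grip','ball','nest','latch_place','stand','jar','driver','printer','latch']:
        try: print(t,[(np.round(r['xy'],1).tolist(),round(r['score'],2)) for r in bot.landmark_of(n,t)][:3])
        except Exception as e: print(t,e)
E
```

```text
pics
{'time_s': np.float64(0.0), 'joint_pos': array([-78.3  ,  17.217,  87.181,   0.   ,  75.669,  -3.816]), 'joint_vel': array([-0.04 , -0.022,  0.036, -0.04 , -0.003,  0.05 ]), 'joint_torque': array([-0.0000e+00, -5.3180e+01, -3.5274e+01,  7.1000e-02,  2.4000e-02,
       -0.0000e+00]), 'position': array([ 147.068, -529.703,  204.87 ]), 'orientation': array([-1.79934e+02, -4.00000e-03,  1.55150e+01]), 'ft_force': array([ 0.222,  0.909, -0.377]), 'torque': array([-0.008, -0.02 ,  0.021]), 'gripper_width': np.float64(1.004)} 18.8
scene {'fovy': 48.313, 'cx': 317.238, 'cy': 226.913, 'k1': -0.057, 'R': [[0.102, 0.995, 0.017], [0.519, -0.039, -0.854], [-0.849, 0.096, -0.52]], 't': [-61.749, -180.59, 1545.043]}
head_grip [([212.7, 253.4], 0.57)]
ball [([232.7, 262.7], 0.86), ([209.0, 344.4], 0.17)]
nest [([438.1, 206.7], 0.7)]
latch_place [([427.5, 179.1], 0.98), ([436.9, 205.7], 0.33)]
stand [([214.9, 302.8], 0.97)]
jar [([212.7, 345.0], 0.6)]
driver [([234.3, 259.2], 0.61)]
printer [([420.3, 286.1], 0.69)]
latch it knows: ball, driver, head_grip, jar, latch_place, nest, printer, stand
t
[... 213 characters left out ...]
.6, 223.8], 0.72)]
ball [([404.6, 244.3], 0.6)]
nest [([217.3, 235.5], 0.62), ([198.6, 223.5], 0.61)]
latch_place [([191.1, 255.4], 0.83), ([419.6, 296.5], 0.59)]
stand []
jar [([413.1, 176.4], 0.72)]
driver [([418.6, 296.2], 0.62)]
printer [([218.5, 234.0], 0.6)]
latch it knows: ball, driver, head_grip, jar, latch_place, nest, printer, stand
wrist {'fovy': 62.917, 'cx': 322.036, 'cy': 241.033, 'k1': -0.042, 'hand_eye': [[0.001, -0.963, -0.269, 77.916], [1.0, 0.001, 0.0, -0.586], [-0.0, -0.269, 0.963, -177.94], [0.0, 0.0, 0.0, 1.0]]}
head_grip []
ball []
nest []
latch_place []
stand []
jar []
driver []
printer []
latch it knows: ball, driver, head_grip, jar, latch_place, nest, printer, stand
```

View pics/scene0.png

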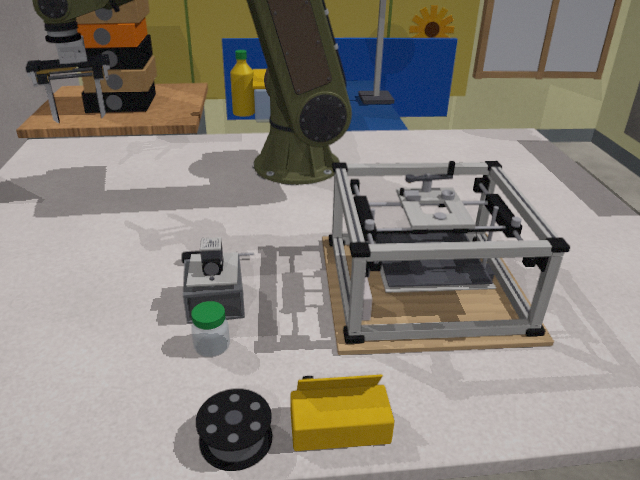

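View pics/top0.png

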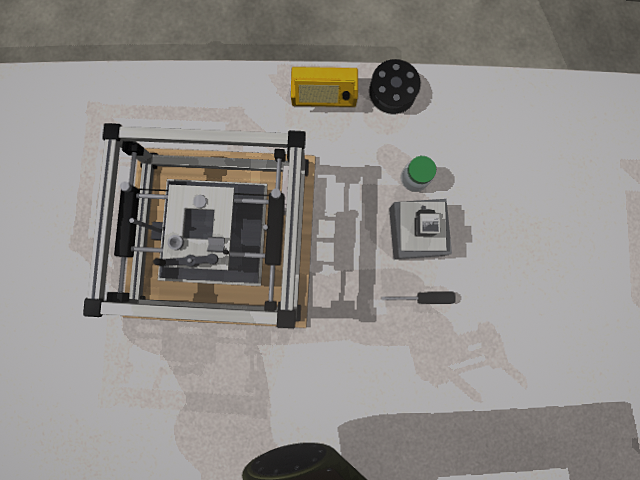

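```bash
python3 - <<'E'
import cv2
a=cv2.imread('pics/scene0.png')[130:350,150:570];cv2.imwrite('pics/s0z.png',cv2.resize(a,None,fx=1.9,fy=1.9,interpolation=2))
a=cv2.imread('pics/top0.png')[140:330,100:490];cv2.imwrite('pics/t0z.png',cv2.resize(a,None,fx=2,fy=2,interpolation=2))
E
```

```text
(no output)
```

View pics/s0z.png

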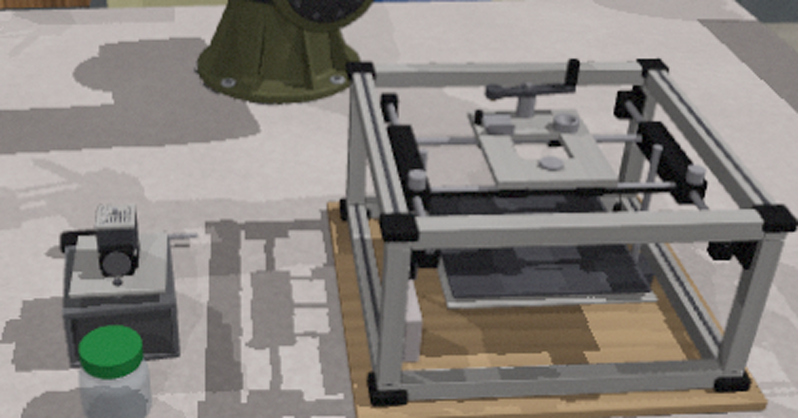

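View pics/t0z.png

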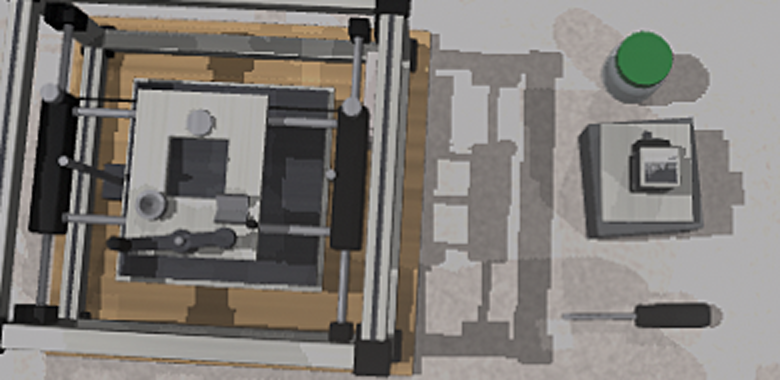

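The scene view shows the head on the stand near (212,255), the jar behind it at (210,330), and the printer on the right. In the top view, the motor is near (429,222), the carriage well near (200,223), and the latch post is on the left at (158,262).

```bash
python3 - <<'E'
from h import *
s=bot.get_image('scene');t=bot.get_image('top')
def sh(n,th,c):
    for r in bot.silhouettes(n,th)[:2]:
        m=np.array(r['region']);ys,xs=np.nonzero(m); print(n,th,round(r['score'],2),np.round(r['xy'],1),m.sum(),(xs.min(),xs.max(),ys.min(),ys.max()))
for th in ['head_grip','stand','jar','driver']:
    sh('scene',th,s);sh('top',th,t)
print('motor top',atz(t,(429.5,222.5),134),'stand corners',[atz(t,p,66).round(1) for p in [(399,202),(446,200),(448,251),(401,253)]])
print('jar',atz(t,(422,170),75))
print('nest tri',tri([ray(s,(438.1,206.7)),ray(t,(198.6,223.5))]),tri([ray(s,(438.1,206.7)),ray(t,(217.3,235.5))]))
print('nest tops',atz(t,(199,223),180))
# well corners from zoomed crop /2+100,140
for p in [(169,137),(228,136),(225,195),(168,195)]: print('well',atz(t,(p[0]/2+100,p[1]/2+140),180).round(1))
for p in [(113,132),(297,139),(288,318),(93,307)]: print('frame',atz(t,p,200).round(1))
print('latch',tri([ray(s,(427.5,179.1)),ray(t,(191.1,255.4))]))
print('cone flat groove',[atz(t,(p[0]/2+100,p[1]/2+140),z).round(1) for p,z in [((152,203),190),((200,122),187),((233,207),190)]])
E
```

```text
scene head_grip 0.83 [215.2 266.1] 1965 (np.int64(186), np.int64(237), np.int64(237), np.int64(286))
top head_grip 0.55 [422.4 228. ] 2248 (np.int64(400), np.int64(446), np.int64(202), np.int64(251))
scene stand 0.91 [217.1 292.4] 1763 (np.int64(182), np.int64(244), np.int64(256), np.int64(323))
top stand 0.93 [403.2 237.7] 1063 (np.int64(389), np.int64(451), np.int64(199), np.int64(259))
top jar 0.74 [419.6 170.6] 983 (np.int64(400), np.int64(435), np.int64(156), np.int64(191))
scene driver 0.74 [185.8 255.5] 124 (np.int64(181), np.int64(252), np.int64(251), np.int64(259))
top driver 0.64 [434.6 297. ] 622 (np.int64(383), np.int64(456), np.int64(290), np.int64(304))
motor top [ 604.11986185 -193.82404242  134.        ] stand corners [array([ 653.8, -151.5,   66. ]), array([ 659.6, -244.7,   66. ]), array([ 559. , -246.9,   66. ]), array([ 553.7, -154.9,   66. ])]
jar [ 716.79089268 -195.68006167   75.        ]
nest tri (array([590.34757425, 214.20696108, 179.30056775]), [np.float64(5.128728952217413), np.float64(5.128728952217342)]) (array([576.03789712, 201.32034862, 169.4164297 ]), [np.float64(22.871002413299752), np.float64(22.871002413299713)])
nest tops [589.90456273 208.16405652 180.        ]
well [614.4 234.3 180. ]
well [616.  183.7 180. ]
well [565.6 184.  180. ]
well [564.8 232.6 180. ]
frame [742.1 360.1 200. ]
frame [732.4  44.4 200. ]
frame [435.6  52.4 200. ]
frame [445.8 372.6 200. ]
latch (array([533.08568268, 211.68896873, 207.93557937]), [np.float64(0.6514842897806865), np.float64(0.651484289780749)])
cone flat groove [array([556.8, 242.7, 190. ]), array([626.4, 206.4, 187. ]), array([554.6, 174.5, 190. ])]
```

```bash
python3 -m pendant '[1.5,-0.6,-0.1,0,0,0,100,3.3,-1.26,-0.1,0,0,0,100,3.3,-1.26,-0.1,0,0,0,100,3.3,-1.26,-0.1,0,0,0,100,3.3,-1.26,-0.1,0,0,0,100,3.3,-1.26,-0.1,0,0,0,100,3.3,-1.26,-0.1,0,0,0,100,3.3,-1.26,-0.1,0,0,0,100,3.3,-1.26,-0.1,0,0,0,100,3.3,-1.26,-0.1,0,0,0,100,3.3,-1.26,-0.1,0,0,0,100,3.3,-1.26,-0.1,0,0,0,100,3.3,-1.26,-0.1,0,0,0,100,3.3,-1.26,-0.1,0,0,0,100,3.3,-1.26,-0.1,0,0,0,100,3.3,-1.26,-0.1,0,0,0,100,1.5,-0.6,-0.1,0,0,0.1,100,0,0,0,0,0,0.1,100,0,0,0,0,0,0.1,100,0,0,0,0,0,0,100]'
python3 - <<'E'
from h import *
import json
st=bot.read_state();c=bot.get_image('wrist');cv2.imwrite('pics/w1.png',c['img'][:,:,::-1])
print(st['position'],st['orientation'])
for th in ['head_grip','ball','stand']:
    print(th,[(np.round(r['xy'],1).tolist(),round(r['score'],2)) for r in bot.landmark_of('wrist',th)][:3])
    for r in bot.silhouettes('wrist',th)[:1]:
        m=np.array(r['region']).astype(np.uint8);cc,_=cv2.findContours(m,0,2);print(np.round(cv2.minAreaRect(max(cc,key=len)),1) if 0 else cv2.minAreaRect(max(cc,key=len)),r['score'])
E
```

```text
time_s: 3.85
position: [599.3, -194.7, 222.4]
orientation: [-180.0, 0.0, -1.7]
ft_force: [-0.1, 0.5, 0.1]
gripper_width: 1.002
[ 599.34246906 -194.74286002  222.44677391] [-1.79991673e+02  8.28625246e-03 -1.72770959e+00]
head_grip [([321.3, 234.1], 0.83)]
((320.72540283203125, 217.42605590820312), (111.4690933227539, 107.28722381591797), 87.54597473144531) 0.81
ball [([285.2, 259.5], 0.85)]
((320.8722229003906, 217.30511474609375), (113.30939483642578, 108.67311096191406), 87.70938873291016) 0.81
stand []
((321.66900634765625, 212.02761840820312), (126.89350891113281, 122.74122619628906), 85.2363510131836) 0.98
```

View pics/w1.png

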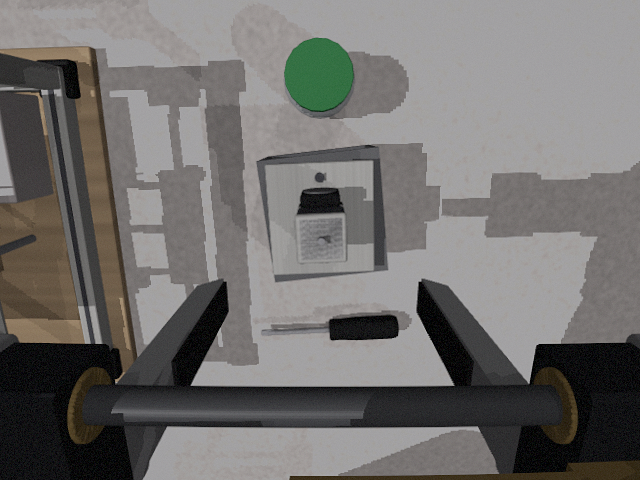

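The wrist view shows the head on the stand: motor top at about (322,238), fan behind it at (320,198), jar lid at (319,75), and the driver below it.

```bash
python3 - <<'E'
from h import *
a=cv2.imread('pics/w1.png')[140:290,240:400];cv2.imwrite('pics/w1z.png',cv2.resize(a,None,fx=4,fy=4,interpolation=2))
st=bot.read_state();c=bot.get_image('wrist');g=cv2.cvtColor(c['img'],cv2.COLOR_RGB2GRAY)
print('hg',atz(c,(321.3,234.1),116,st),'ball',atz(c,(285.2,259.5),72,st))
for r in bot.silhouettes('wrist','head_grip')[:1]:
    m=np.array(r['region']).astype(np.uint8);cc,_=cv2.findContours(m,0,2);cc=max(cc,key=len)[:,0]
    P=np.array([atz(c,p,82,st)[:2] for p in cc],np.float32)
    q=cv2.minAreaRect(P);print(q)
E
```

```text
hg [ 602.85001635 -195.07240953  116.        ] ball [ 569.12919634 -162.22399897   72.        ]
((606.304931640625, -193.8189697265625), (95.44682312011719, 88.0293960571289), 0.9194493293762207)
```

View pics/w1z.png

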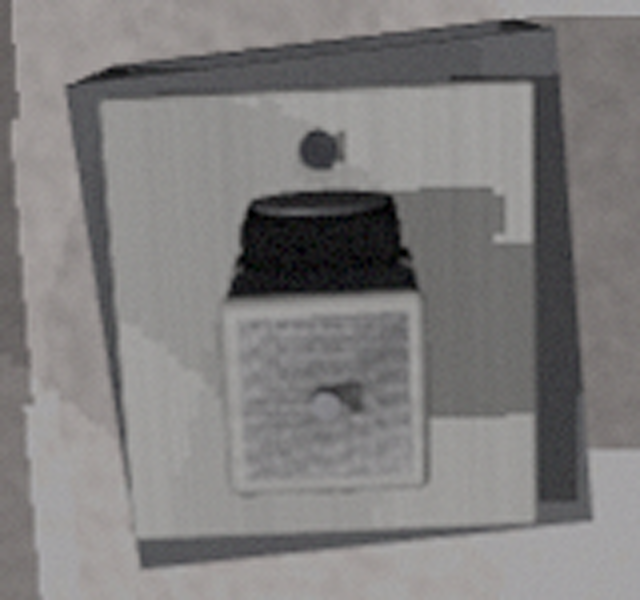

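```bash
python3 -m pendant '[0.42,-0.04,0,0,0,-0.046,100,0,0,2.5,0,0,0,100,0,0,4,0,0,0,100,0,0,4,0,0,0,100,0,0,1.5,0,0,0,100,0,0,0.5,0,0,0,100,0,0,0,0,0,0,100]'
python3 - <<'E'
from h import *
st=bot.read_state();c=bot.get_image('wrist');cv2.imwrite('pics/w2.png',c['img'][:,:,::-1])
print(st['position'],st['orientation'])
E
```

```text
time_s: 5.0
position: [603.9, -195.8, 98.4]
orientation: [180.0, -0.1, 1.0]
ft_force: [0.4, 0.2, 0.7]
gripper_width: 0.999
[ 603.8989322  -195.76227832   98.41361094] [ 1.79979464e+02 -5.19148441e-02  9.64674212e-01]
```

View pics/w2.png

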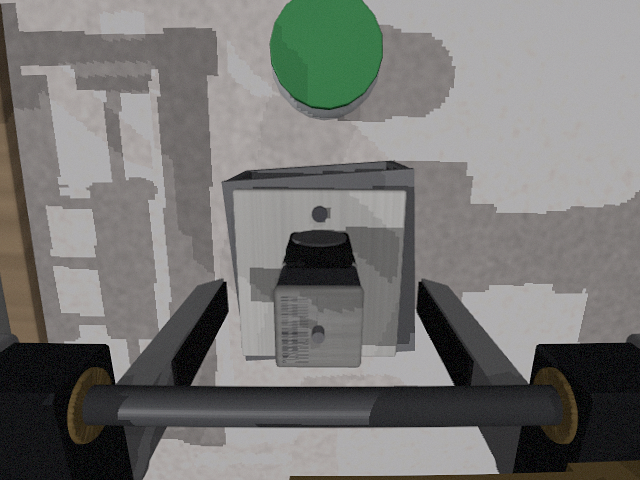

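The motor spans columns 275 to 362 between the fingers, and the flange is square to the jaws. I'll shift 1.3 mm left and close.

```bash
python3 -m pendant '[0,-0.13,0,0,0,0,100,0,0,0,0,0,0,0,0,0,0,0,0,0,0,0,0,0,0,0,0,0,0,0,0,0,0,0,0,0,0,0,0,0,0,0,0,0,0,0,0,0,0,0,0,0,0,0,0,0,0,0,0,0,0,0,0]'; python3 -c "
from h import *
st=bot.read_state();print(st['ft_force'],st['torque'],st['gripper_width'],st['orientation'])
c=bot.get_image('wrist');cv2.imwrite('pics/w3.png',c['img'][:,:,::-1])"
```

```text
time_s: 5.95
position: [603.4, -194.2, 97.5]
orientation: [-180.0, -0.0, 1.0]
ft_force: [1.6, 1.2, 0.8]
gripper_width: 0.379
[1.55547057 1.21612103 0.8448193 ] [ 0.07017927 -0.08067164  0.05633854] 0.3792716255657718 [-1.79996007e+02 -3.41663901e-03  9.62397553e-01]
```

View pics/w3.png

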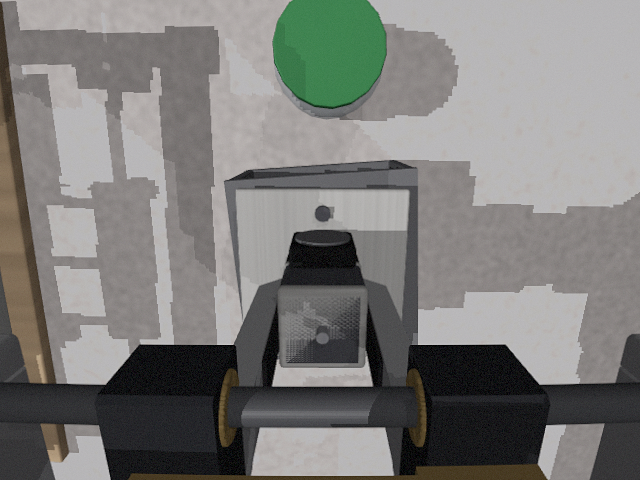

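```bash
python3 - <<'E'
from h import *
st=bot.read_state();c=bot.get_image('wrist')
a=c['img'][170:390,220:430,::-1];cv2.imwrite('pics/w3z.png',cv2.resize(a,None,fx=2.7,fy=2.7,interpolation=2))
print(st['position'])
print('flange back',atz(c,(323,187.5),82,st),'motor back/front',atz(c,(322,288),134,st),atz(c,(322,367),134,st))
print([(np.round(r['xy'],1),round(r['score'],2),atz(c,r['xy'],116,st)) for r in bot.landmark_of('wrist','head_grip')])
E
```

```text
[ 603.44652874 -194.19989748   97.43759105]
flange back [ 654.59585006 -193.44727183   82.        ] motor back/front [ 622.80685049 -193.54728316  134.        ] [ 587.67598203 -194.18224671  134.        ]
[(array([320.3, 311.7]), 0.56, array([ 604.01521223, -193.12399036,  116.        ]))]
```

View pics/w3z.png

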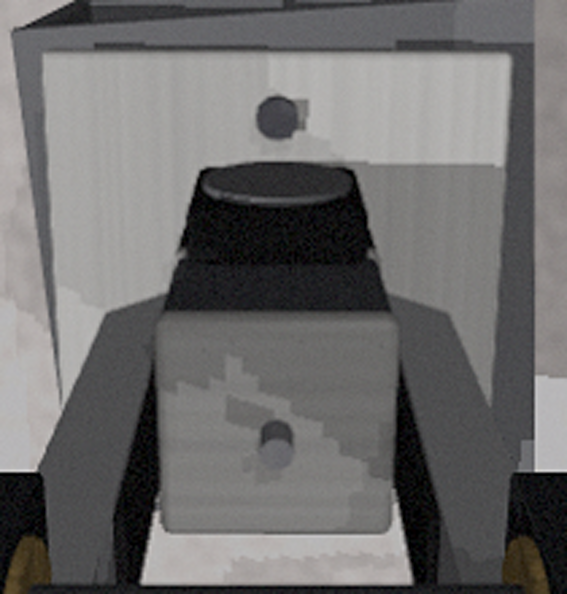

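```bash
python3 -m pendant '[0,0,-0.5,0,0,0,0,0,0,-1.5,0,0,0,0,0,0,-3,0,0,0,0,0,0,-4,0,0,0,0,0,0,-4,0,0,0,0,0,0,-4,0,0,0,0,0,0,-3,0,0,0,0,0,0,-1.5,0,0,0,0,0,0,-0.3,0,0,0.047,0,-0.6,-1.8,0,0,0,0,0]'
python3 -m pendant '[-1.4,-3.8,0,0,0,0,0,-1.4,-3.8,0,0,0,0,0,-1.4,-3.8,0,0,0,0,0,-1.4,-3.8,0,0,0,0,0,-1.4,-3.8,0,0,0,0,0,-1.4,-3.8,0,0,0,0,0,-1.4,-3.8,0,0,0,0,0,-1.4,-3.8,0,0,0,0,0,-1.4,-3.8,0,0,0,0,0,-0.9,-2.6,0,0,0,0,0,-0.4,-1.2,0,0,0,0,0,0,0,0,0,0,0,0,0,0,0,0,0,0,0]'
python3 - <<'E'
from h import *
st=bot.read_state();c=bot.get_image('wrist');cv2.imwrite('pics/w4.png',c['img'][:,:,::-1])
print(st['position'],st['orientation'],st['ft_force'],st['torque'],st['gripper_width'])
E
```

```text
time_s: 7.1
position: [597.8, -177.3, 317.0]
orientation: [180.0, -0.1, -1.9]
ft_force: [0.8, 0.7, -3.5]
gripper_width: 0.386
time_s: 8.4
position: [470.7, 207.2, 315.9]
orientation: [180.0, -0.0, -1.7]
ft_force: [-1.3, -0.0, -2.7]
gripper_width: 0.378
[470.7097995  207.24396407 315.86684824] [ 1.79991644e+02 -2.55908322e-02 -1.74058257e+00] [-1.34073466 -0.03160348 -2.70932851] [ 0.01706017 -0.00410222  0.02502381] 0.3784105815406934
```

View pics/w4.png

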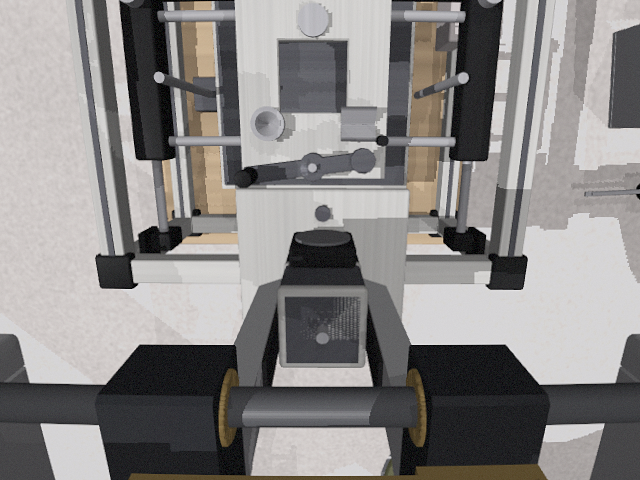

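The carriage is clear in view: cone at (268,123), flat disc at (314,19), groove at (359,124), well at 278–347 × 40–112, pivot at (311,166), post at (246,177).

```bash
python3 - <<'E'
import cv2
a=cv2.imread('pics/w4.png')[0:200,220:420];cv2.imwrite('pics/w4z.png',cv2.resize(a,None,fx=3,fy=3,interpolation=2))
E
```

```text
(no output)
```

View pics/w4z.png

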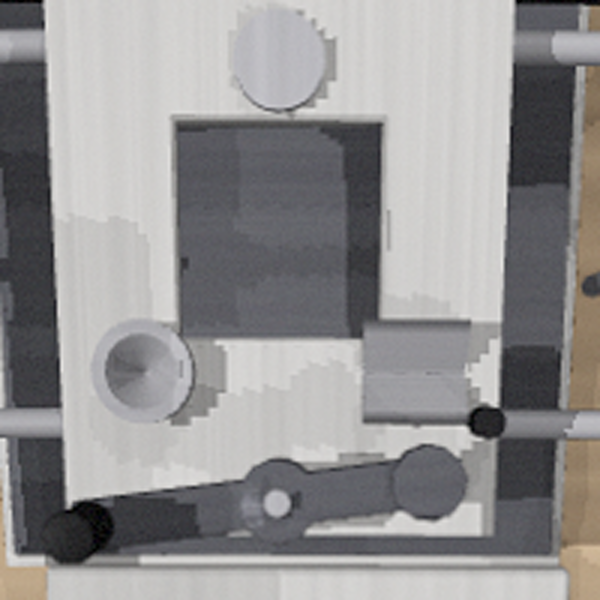

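```bash
cat > fit.py <<'E'
from h import *
from scipy.optimize import least_squares
def fit(c,st,obs,fixz=None):
    def f(v,full=True):
        R=Ro.from_euler('z',v[3]).as_matrix()
        return np.array([(proj(c,R@np.array(m)+v[:3],st)-p) for m,p in obs]).ravel()
    g=lambda v:f(v) if fixz is None else f([v[0],v[1],fixz,v[3]])
    r=least_squares(g,[590,208,180,-.03],x_scale=[10,10,10,.02])
    return r.x,f(r.x if fixz is None else [r.x[0],r.x[1],fixz,r.x[3]]).reshape(-1,2).round(1)
E
python3 - <<'E'
from fit import *
st=bot.read_state();c=bot.get_image('wrist')
Z=lambda x,y:np.array([220+x/3-.33,y/3-.33])
obs=[((25,25,0),Z(172,116)),((25,-25,0),Z(385,117)),((-25,-25,0),Z(379,338)),((-25,25,0),Z(180,338)),
((38,0,3.5),Z(279,58)),((-34,34,10),Z(143,372)),((-34,-34,1),Z(416,373))]
x,r=fit(c,st,obs);print('all',x[:3],np.degrees(x[3]),r.tolist())
for z in (174,180,186):
    x,r=fit(c,st,obs,z);print(z,x[:2],np.degrees(x[3]),(r**2).sum())
x,r=fit(c,st,obs)
Rz=Ro.from_euler('z',x[3]).as_matrix()
print('pivot pred',proj(c,Rz@[-64,0,30]+x[:3],st),'obs',Z(278,500))
np.save('car.npy',x)
for n in ['scene','top']:
    cc=bot.get_image(n);cv2.imwrite(f'pics/{n}4.png',cc['img'][:,:,::-1])
    im=cc['img'][:,:,::-1].copy()
    for m in [(25,25,0),(25,-25,0),(-25,-25,0),(-25,25,0),(38,0,3.5),(-34,34,10),(-34,-34,1),(-64,0,30)]:
        p=proj(cc,Rz@np.array(m)+x[:3]);print(n,m,p.round(1))
    o=np.mean([proj(cc,x[:3])],0).astype(int);w=60
    s=im[o[1]-w:o[1]+w,o[0]-w:o[0]+w].copy();s=cv2.resize(s,None,fx=5,fy=5,interpolation=cv2.INTER_CUBIC)
    for m in [(25,25,0),(25,-25,0),(-25,-25,0),(-25,25,0),(38,0,3.5),(-34,34,10),(-34,-34,1),(-64,0,30)]:
        p=(proj(cc,Rz@np.array(m)+x[:3])-o+w+.5)*5;cv2.circle(s,(int(p[0]),int(p[1])),4,(0,0,255),1)
    cv2.imwrite(f'pics/{n}4z.png',s)
E
```

```text
all [588.33129304 210.37716183 186.69403081] -1.6798802080745856 [[0.9, 1.0], [-0.4, 0.6], [0.6, -0.7], [0.0, -0.6], [-0.2, -0.9], [-1.1, 0.3], [0.2, 0.1]]
174 [589.92241899 210.62271066] -1.6855106776304771 40.800000000000004
180 [589.17127754 210.50671579] -1.6828144733533779 15.989999999999998
186 [588.41848136 210.39059948] -1.680206399924871 5.640000000000001
pivot pred [312.54268155 167.93076858] obs [312.33666667 166.33666667]
scene (25, 25, 0) [450.8 209.7]
scene (25, -25, 0) [423.3 210.3]
scene (-25, -25, 0) [416.8 196.9]
scene (-25, 25, 0) [443.1 196.5]
scene (38, 0, 3.5) [439.3 211.9]
scene (-34, 34, 10) [447.2 189.4]
scene (-34, -34, 1) [411.  194.3]
scene (-64, 0, 30) [426.7 172.9]
top (25, 25, 0) [183.1 208. ]
top (25, -25, 0) [212.4 209.3]
top (-25, -25, 0) [210.3 238.8]
top (-25, 25, 0) [180.7 237.5]
top (38, 0, 3.5) [197.8 200.7]
top (-34, 34, 10) [173.1 242. ]
top (-34, -34, 1) [215.1 244.4]
top (-64, 0, 30) [188.6 260.4]
```

View pics/top4z.png

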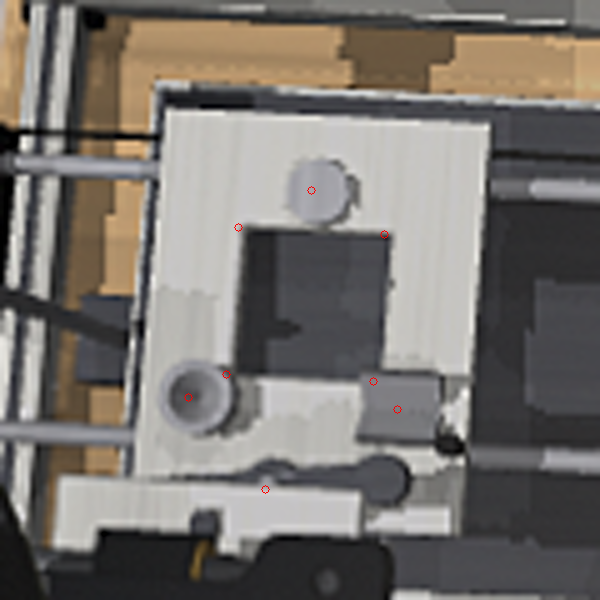

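View pics/scene4z.png

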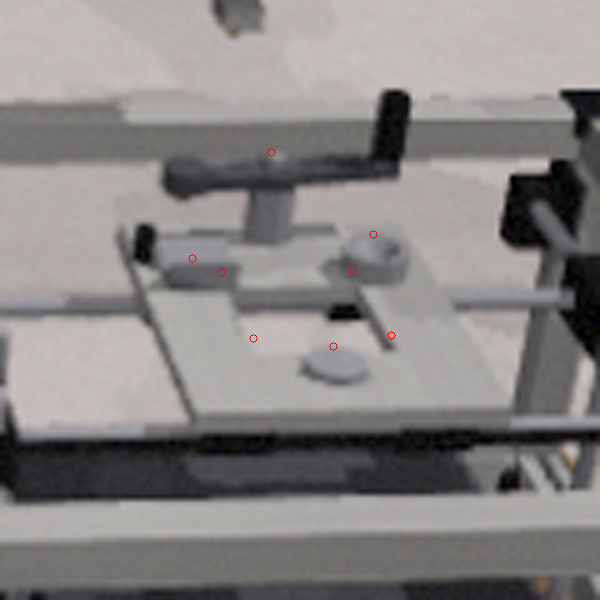

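```bash
python3 - <<'E'
from fit import *
st=bot.read_state();c=bot.get_image('wrist');T=tool(st)
Z=lambda x,y:np.array([220+x/3-.33,y/3-.33])
for dx in (0.,1.2,2.):
  for p in [(50,44,-34),(50,-44,-34)]:
    P=T@np.array([p[0]+dx,-p[1],-18.5-p[2],1]);print(dx,p,proj(c,P[:3],st).round(2))
print(Z(48,567),Z(567,567))
# joint fit, wrist+scene+top with pixel->mm weights and per-camera translation bias (sigma 1.5mm each)
s=bot.get_image('scene');t=bot.get_image('top')
Wo=[((25,25,0),Z(172,116)),((25,-25,0),Z(385,117)),((-25,-25,0),Z(379,338)),((-25,25,0),Z(180,338)),((38,0,3.5),Z(279,58)),((-34,34,10),Z(143,372)),((-34,-34,1),Z(416,373))]
def Q(cc,x,y):
    o=proj(cc,np.load('car.npy')[:3]).astype(int);return np.array([x,y])/5-.5+o-60
To=[((25,25,0),Q(t,245,230)),((25,-25,0),Q(t,389,236)),((-25,25,0),Q(t,236,374)),((38,0,3.5),Q(t,319,190)),((-34,34,10),Q(t,199,395)),((-34,-34,1),Q(t,398,407))]
So=[((38,0,3.5),Q(s,337,364)),((-34,34,10),Q(s,376,246))]
def f(v):
    R=Ro.from_euler('z',v[3]).as_matrix();out=[]
    for k,(cc,ob) in enumerate([(c,Wo),(t,To),(s,So)]):
        b=v[4+3*k:7+3*k];out+=list(b/1.5)
        for m,p in ob: out+=list((proj(cc,R@np.array(m)+v[:3]+b,st)-p)/.5)
    return np.array(out)
r=least_squares(f,[590,208,180,-.03]+[0]*9);print(r.x.round(3),2*r.cost)
C=np.linalg.inv(r.jac.T@r.jac);print(np.sqrt(np.diag(C))[:4])
E
```

```text
0.0 (50, 44, -34) [233.87 189.77]
0.0 (50, -44, -34) [411.51 190.  ]
1.2 (50, 44, -34) [233.74 187.35]
1.2 (50, -44, -34) [411.66 187.58]
2.0 (50, 44, -34) [233.64 185.74]
2.0 (50, -44, -34) [411.76 185.97]
[235.67 188.67] [408.67 188.67]
[ 5.89302e+02  2.10404e+02  1.83162e+02 -3.00000e-02 -8.74000e-01
  3.50000e-02  2.18800e+00 -1.68000e-01 -8.89000e-01 -1.13600e+00
  1.04100e+00  8.54000e-01 -1.05200e+00] 41.818738867697725
[1.02182049 0.94412118 1.26636642 0.00310884]
```

```bash
python3 -m pendant '[1.2,-0.07,0,0,0,0,0,2.5,-0.15,0,0,0,0,0,3,-0.15,0,0,0,0,0,2.5,-0.15,0,0,0,0,0,1.7,-0.1,0,0,0,0,0,0.82,-0.05,0,0,0,0,0,0,0,0.5,0,0,0,0,0,0,1.5,0,0,0,0,0,0,2,0,0,0,0,0,0,2,0,0,0,0,0,0,1,0,0,0,0,0,0,0.5,0,0,0,0,0,0,0,0,0,0,0,0,0,0,0,0,0,0]'
python3 - <<'E'
from h import *
st=bot.read_state();print(st['position'],st['orientation'],st['ft_force'],st['torque'],st['gripper_width'])
c=bot.get_image('wrist');cv2.imwrite('pics/w5.png',c['img'][:,:,::-1])
s=bot.get_image('scene');cv2.imwrite('pics/s5.png',cv2.resize(s['img'][140:260,370:510,::-1],None,fx=5,fy=5,interpolation=2))
E
```

```text
time_s: 10.15
position: [588.0, 211.2, 241.5]
orientation: [-180.0, -0.1, -1.7]
ft_force: [-0.0, -1.3, -2.3]
gripper_width: 0.382
[588.00348948 211.18887989 241.49774402] [-1.79975133e+02 -7.87346771e-02 -1.72573719e+00] [-0.03057665 -1.3052501  -2.28666018] [ 0.00559677 -0.00428921  0.00388183] 0.38185895651518664
```

View pics/s5.png

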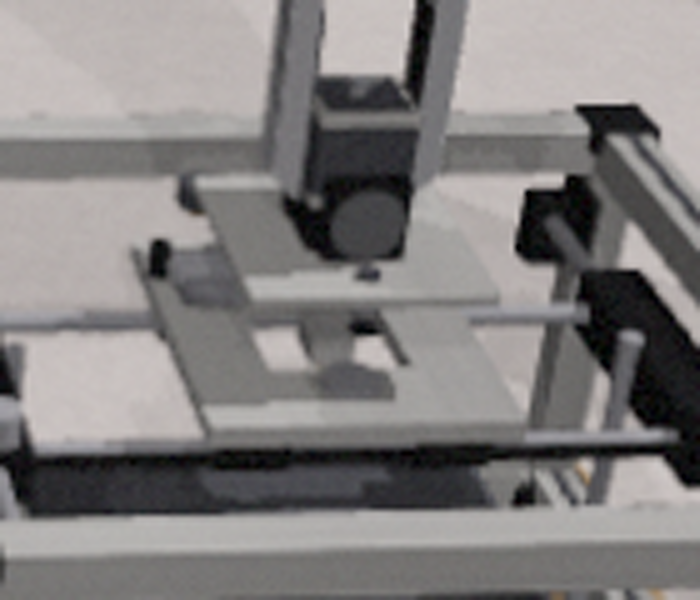

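View pics/w5.png

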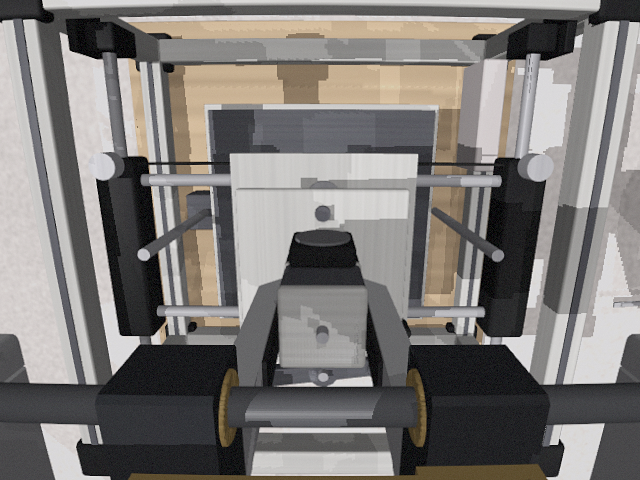

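```bash
python3 - <<'E'
from h import *
st=bot.read_state();s=bot.get_image('scene');T=tool(st)
def pj(p,dx=1.2):
    P=T@np.array([p[0]+dx,-p[1],-18.5-p[2],1]);return ((proj(s,P[:3])-[370,140]+.5)*5).round(0)
for p in [(50,-44,-34),(50,44,-34),(50,-44,-40),(50,44,-40),(-45,-44,-34),(18,-18,18),(18,18,18),(-18,18,18)]: print(p,pj(p))
R=Ro.from_euler('z',-.0295).as_matrix()
for w in [(589.3,210.4,183.2),(588.3,210.4,186.7)]:
    print([((proj(s,R@np.array(m)+w)-[370,140]+.5)*5).round(0).tolist() for m in [(-34,-34,10),(38,0,3.5)]])
E
```

```text
(50, -44, -34) [249. 292.]
(50, 44, -34) [501. 287.]
(50, -44, -40) [247. 307.]
(50, 44, -40) [498. 302.]
(-45, -44, -34) [188. 170.]
(18, -18, 18) [319. 110.]
(18, 18, 18) [422. 109.]
(-18, 18, 18) [392.  67.]
[[210.0, 262.0], [348.0, 372.0]]
[[210.0, 252.0], [349.0, 362.0]]
```

```bash
python3 - <<'E'
import cv2
a=cv2.imread('pics/w5.png')[140:260,220:430];cv2.imwrite('pics/w5z.png',cv2.resize(a,None,fx=3.8,fy=3.8,interpolation=2))
E
```

View pics/w5z.png

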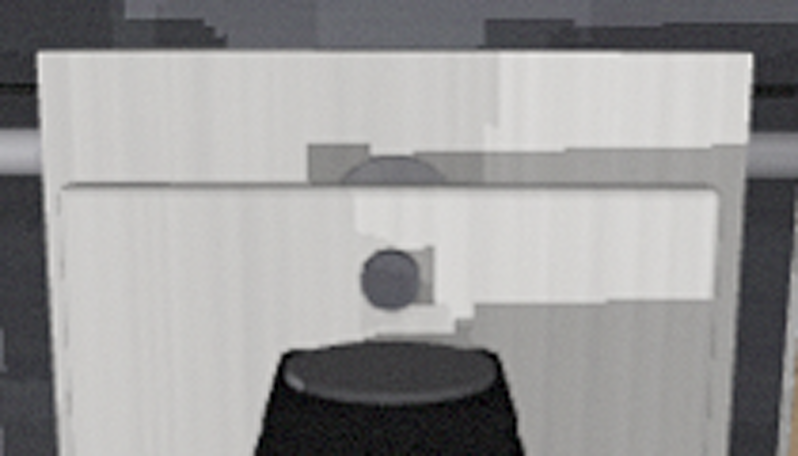

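```bash
python3 - <<'E'
from h import *
st=bot.read_state();c=bot.get_image('wrist')
Z=lambda x,y:(220+x/3.8-.37,140+y/3.8-.37)
f=atz(c,Z(390.5,186),st['position'][2]-15.5,st)
for z in (183,185,187):
    d=atz(c,Z(395,156),z+3.5,st); print(z,'flange back',f.round(1),'disc back',d.round(1),'head needs',(d-f+[1,0,0]).round(1)[:2], 'plate w',(atz(c,Z(752,52),z,st)-atz(c,Z(37,52),z,st)).round(1))
E
```

```text
183 flange back [638.6 209.8 225.7] disc back [637.8 209.1 186.5] head needs [ 0.2 -0.7] plate w [  -3.2 -111.2    0. ]
185 flange back [638.6 209.8 225.7] disc back [638.  209.1 188.5] head needs [ 0.4 -0.7] plate w [  -3.2 -110.2    0. ]
187 flange back [638.6 209.8 225.7] disc back [638.3 209.1 190.5] head needs [ 0.7 -0.7] plate w [  -3.2 -109.3    0. ]
```

```bash
python3 -m pendant '[0.04,0.07,0.5,0,0,0,0,0,0,0.5,0,0,0,0,0,0,0.3,0,0,0,0,0,0,0,0,0,0,0,0,0,0,0,0,0,0]'; python3 -m pendant '[0,0,0.1,0,0,0,0,0,0,0.1,0,0,0,0,0,0,0,0,0,0,0]';python3 -m pendant '[0,0,0.1,0,0,0,0,0,0,0,0,0,0,0]';python3 -m pendant '[0,0,0.1,0,0,0,0,0,0,0,0,0,0,0]'
```

```text
time_s: 10.85
position: [588.2, 210.4, 227.4]
orientation: [180.0, 0.0, -1.7]
ft_force: [-0.9, 0.3, -1.7]
gripper_width: 0.379
time_s: 11.15
position: [588.2, 210.4, 225.3]
orientation: [180.0, 0.0, -1.7]
ft_force: [0.4, 0.5, -2.7]
gripper_width: 0.381
time_s: 11.35
position: [588.2, 210.4, 224.3]
orientation: [180.0, 0.0, -1.7]
ft_force: [-1.5, 0.6, -2.9]
gripper_width: 0.379
time_s: 11.55
position: [588.2, 210.4, 223.3]
orientation: [180.0, 0.0, -1.7]
ft_force: [0.2, -0.4, -2.5]
gripper_width: 0.383
```

```bash
python3 -m pendant '[0,0,0.05,0,0,0,0,0,0,0,0,0,0,0]';python3 -m pendant '[0,0,0.05,0,0,0,0,0,0,0,0,0,0,0]';python3 -m pendant '[0,0,0.05,0,0,0,0,0,0,0,0,0,0,0]';python3 -m pendant '[0,0,0.05,0,0,0,0,0,0,0,0,0,0,0]'
```

```text
time_s: 11.75
position: [588.2, 210.4, 222.9]
orientation: [-180.0, 0.0, -1.7]
ft_force: [-0.3, -0.4, -2.3]
gripper_width: 0.384
time_s: 11.95
position: [588.2, 210.4, 222.4]
orientation: [180.0, 0.0, -1.7]
ft_force: [-0.6, 0.1, -2.9]
gripper_width: 0.379
time_s: 12.15
position: [588.2, 210.4, 221.9]
orientation: [180.0, 0.0, -1.7]
ft_force: [0.8, 0.2, -2.8]
gripper_width: 0.382
time_s: 12.35
position: [588.2, 210.4, 221.4]
orientation: [180.0, 0.0, -1.7]
ft_force: [-0.8, 0.1, -3.2]
gripper_width: 0.382
```

```bash
for i in 1; do python3 -m pendant '[0,0,0.05,0,0,0,0,0,0,0,0,0,0,0]'; done;python3 -m pendant '[0,0,0.05,0,0,0,0,0,0,0,0,0,0,0]';python3 -m pendant '[0,0,0.05,0,0,0,0,0,0,0,0,0,0,0]'
```

```text
time_s: 12.55
position: [588.2, 210.4, 220.9]
orientation: [180.0, 0.0, -1.7]
ft_force: [0.3, 0.9, -2.9]
gripper_width: 0.382
time_s: 12.75
position: [588.2, 210.4, 220.4]
orientation: [180.0, 0.0, -1.7]
ft_force: [0.6, 0.9, -3.0]
gripper_width: 0.383
time_s: 12.95
position: [588.2, 210.4, 219.9]
orientation: [180.0, 0.0, -1.7]
ft_force: [-0.1, -0.2, -2.5]
gripper_width: 0.379
```

```bash
python3 -m pendant '[0,0,0.05,0,0,0,0,0,0,0,0,0,0,0]';python3 -m pendant '[0,0,0.05,0,0,0,0,0,0,0,0,0,0,0]'
```

```text
time_s: 13.15
position: [588.2, 210.4, 219.4]
orientation: [180.0, 0.0, -1.7]
ft_force: [0.2, -0.8, -3.1]
gripper_width: 0.378
time_s: 13.35
position: [588.2, 210.4, 218.9]
orientation: [180.0, 0.0, -1.7]
ft_force: [-0.0, 0.4, -2.4]
gripper_width: 0.379
```

```bash
python3 -m pendant '[0,0,0.05,0,0,0,0,0,0,0,0,0,0,0]';python3 -m pendant '[0,0,0.04,0,0,0,0,0,0,0,0,0,0,0]'
```

```text
time_s: 13.55
position: [588.3, 210.4, 218.6]
orientation: [-180.0, -0.0, -1.7]
ft_force: [0.6, -0.2, -1.5]
gripper_width: 0.385
time_s: 13.75
position: [588.3, 210.4, 218.4]
orientation: [-180.0, -0.0, -1.7]
ft_force: [-1.4, 1.1, 1.8]
gripper_width: 0.38
```

```bash
cat > r.py <<'E'
from h import *
st=bot.read_state();print(st['time_s'],'P',st['position'].round(2) if hasattr(st['position'],'round') else np.round(st['position'],2),'O',np.round(st['orientation'],3),'F',np.round(st['ft_force'],1),'T',np.round(st['torque'],3))
E
python3 r.py;python3 -m pendant '[0.05,0,0,0,0,0,0,0,0,0,0,0,0,0]'>/dev/null;python3 r.py;python3 -m pendant '[-0.1,0,0,0,0,0,0,0,0,0,0,0,0,0]'>/dev/null;python3 r.py;python3 -m pendant '[0.05,0.05,0,0,0,0,0,0,0,0,0,0,0,0]'>/dev/null;python3 r.py;python3 -m pendant '[0,-0.1,0,0,0,0,0,0,0,0,0,0,0,0]'>/dev/null;python3 r.py
```

```text
13.75 P [588.29 210.42 218.4 ] O [-1.7999e+02 -2.6000e-02 -1.7310e+00] F [-1.4  1.1  1.8] T [0.07  0.191 0.007]
13.95 P [588.51 210.41 218.32] O [-1.79997e+02  2.50000e-02 -1.72900e+00] F [-5.  -0.8  2.8] T [-0.019  0.957 -0.035]
14.15 P [588.14 210.43 218.36] O [-1.79982e+02 -9.30000e-02 -1.73400e+00] F [2.9 1.4 1.8] T [ 0.147 -0.336 -0.043]
14.35 P [588.26 210.29 218.3 ] O [-1.79948e+02 -2.10000e-02 -1.71800e+00] F [-0.5  4.1  3.5] T [ 0.867  0.072 -0.047]
14.55 P [588.31 210.53 218.28] O [ 1.79954e+02 -1.40000e-02 -1.73900e+00] F [-0.8 -1.4  5.1] T [-0.125  0.238  0.072]
```

```bash
python3 -m pendant '[-0.01,0.03,0.02,0,0,0,0,0,0,0,0,0,0,0]'>/dev/null;python3 r.py;python3 -m pendant '[0.03,0,0,0,0,0,0,0,0,0,0,0,0,0]'>/dev/null;python3 r.py;python3 -m pendant '[-0.06,0,0,0,0,0,0,0,0,0,0,0,0,0]'>/dev/null;python3 r.py;python3 -m pendant '[0.03,0.03,0,0,0,0,0,0,0,0,0,0,0,0]'>/dev/null;python3 r.py;python3 -m pendant '[0,-0.06,0,0,0,0,0,0,0,0,0,0,0,0]'>/dev/null;python3 r.py;python3 -m pendant '[0,0.03,0,0,0,0,0,0,0,0,0,0,0,0]'>/dev/null;python3 r.py
```

```text
14.75 P [588.28 210.46 218.26] O [ 1.79995e+02 -3.80000e-02 -1.73800e+00] F [0.2 0.  5.5] T [ 0.144  0.215 -0.008]
14.95 P [588.39 210.47 218.24] O [ 1.79989e+02 -4.00000e-03 -1.73300e+00] F [-2.1 -0.   6.7] T [0.119 0.52  0.035]
15.15 P [588.2  210.47 218.3 ] O [ 1.79998e+02 -7.80000e-02 -1.74000e+00] F [0.7 0.1 5.4] T [ 0.229 -0.231  0.006]
15.35 P [588.27 210.41 218.28] O [-1.79978e+02 -4.10000e-02 -1.72900e+00] F [0.2 1.  6.1] T [ 0.421  0.135 -0.075]
15.55 P [588.27 210.53 218.24] O [ 1.79962e+02 -2.80000e-02 -1.74100e+00] F [-0.5 -1.3  6.6] T [-0.185  0.152  0.009]
15.75 P [588.27 210.46 218.26] O [ 1.79995e+02 -3.50000e-02 -1.73800e+00] F [-0.7  0.5  6.3] T [0.159 0.142 0.042]
```

```bash
python3 -m pendant '[0,0,-0.09,0,0,0,0,0,0,0,0,0,0,0]'>/dev/null;python3 r.py;python3 -m pendant '[0.08,0,0,0,0,0,0,0,0,0,0,0,0,0]'>/dev/null;python3 r.py;python3 -m pendant '[-0.16,0,0,0,0,0,0,0,0,0,0,0,0,0]'>/dev/null;python3 r.py;python3 -m pendant '[0.08,0.08,0,0,0,0,0,0,0,0,0,0,0,0]'>/dev/null;python3 r.py;python3 -m pendant '[0,-0.16,0,0,0,0,0,0,0,0,0,0,0,0]'>/dev/null;python3 r.py;python3 -m pendant '[0,0.08,0,0,0,0,0,0,0,0,0,0,0,0]'>/dev/null;python3 r.py
```

```text
15.95 P [588.14 210.46 218.44] O [ 1.7998e+02  1.8000e-02 -1.7350e+00] F [0.6 1.  0.8] T [ 0.221 -0.226 -0.015]
16.15 P [588.52 210.48 218.38] O [ 1.79974e+02  9.30000e-02 -1.72700e+00] F [-3.5 -0.8 -0.2] T [ 0.035  0.787 -0.031]
16.35 P [587.64 210.5  218.75] O [-1.800e+02 -6.500e-02 -1.741e+00] F [ 3.5 -0.5 -1.1] T [ 0.089 -0.744  0.027]
16.55 P [588.   209.96 218.65] O [-1.79975e+02  2.70000e-02 -1.72900e+00] F [ 0.7  1.8 -1. ] T [ 0.447 -0.07  -0.103]
16.75 P [588.1  211.03 218.63] O [ 1.7994e+02  2.2000e-02 -1.7310e+00] F [-0.6 -2.7 -1.8] T [-0.545 -0.003  0.068]
16.95 P [588.05 210.55 218.59] O [-1.79998e+02  1.80000e-02 -1.73400e+00] F [ 0.1 -0.2 -2.1] T [-0.045 -0.051  0.048]
```

```bash
python3 -m pendant '[0.02,-0.01,0.06,0,0,0,0,0,0,0,0,0,0,0]'>/dev/null;python3 r.py;python3 -m pendant '[0,0,0.05,0,0,0,0,0,0,0,0,0,0,0]'>/dev/null;python3 r.py;python3 - <<'E'
from h import *
c=bot.get_image('wrist');cv2.imwrite('pics/w6.png',cv2.resize(c['img'][140:400,200:440,::-1],None,fx=2.3,fy=2.3,interpolation=2))
s=bot.get_image('scene');cv2.imwrite('pics/s6.png',cv2.resize(s['img'][140:260,370:510,::-1],None,fx=5,fy=5,interpolation=2))
E
```

```text
17.15 P [588.26 210.69 218.38] O [ 1.800e+02  1.000e-03 -1.729e+00] F [-1.  -1.1  2. ] T [-0.168  0.357 -0.038]
17.35 P [588.33 210.69 218.26] O [-1.79992e+02 -2.60000e-02 -1.72500e+00] F [-2.8 -1.4  4.5] T [-0.232  0.686 -0.025]
```

View pics/s6.png

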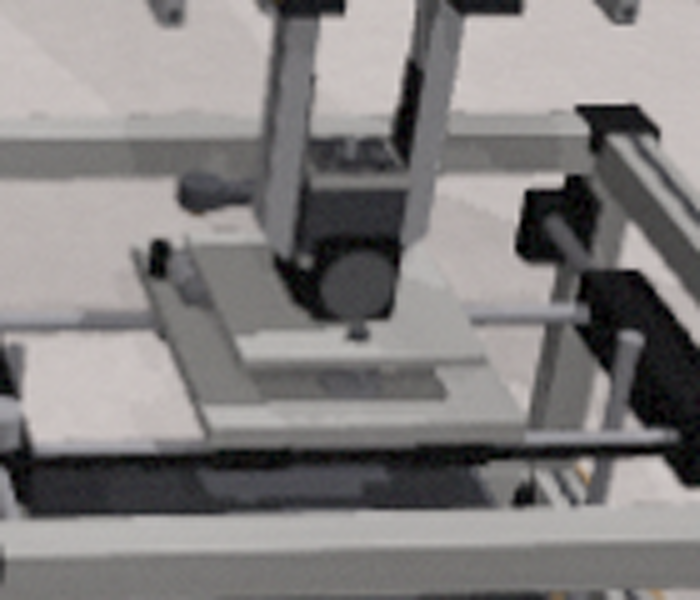

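View pics/w6.png

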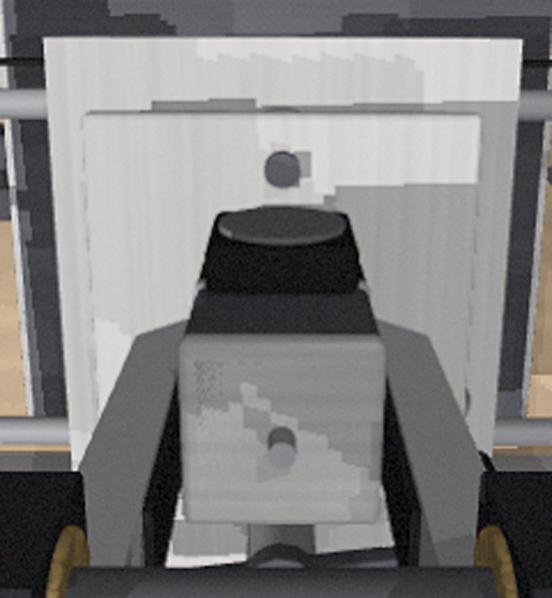

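```bash
python3 -m pendant '[-0.04,0.03,0,0,0,0,0,0,0,0,0,0,0,0]'>/dev/null;python3 r.py;python3 -m pendant '[0,0,0.03,0,0,0,0,0,0,0,0,0,0,0]'>/dev/null;python3 r.py
```

```text
17.65 P [588.19 210.61 218.27] O [-1.7996e+02 -7.8000e-02 -1.7270e+00] F [0.2 0.5 5.8] T [0.102 0.121 0.054]
17.85 P [588.23 210.61 218.23] O [-1.79958e+02 -8.90000e-02 -1.72500e+00] F [-0.9 -0.3  7. ] T [ 0.052  0.254 -0.009]
```

```bash
python3 -m pendant '[0,0,0.01,0,0,0,0,0,0,0,0,0,0,0,0,0,0,0,0,0,0,0,0,0,0,0,0,0]'>/dev/null;python3 r.py;python3 -m pendant '[0,0,-0.07,0,0,0,0,0,0,0,0,0,0,0]'>/dev/null;python3 r.py
```

```text
18.25 P [588.26 210.6  218.22] O [-1.79956e+02 -9.70000e-02 -1.72800e+00] F [-1.2  0.1  7.9] T [0.095 0.305 0.046]
18.45 P [588.16 210.59 218.27] O [-1.7997e+02 -5.5000e-02 -1.7270e+00] F [0.7 1.5 5. ] T [ 0.246 -0.027 -0.008]
```

```bash
python3 -m pendant '[0,0,-0.05,0,0,0,0,0,0,0,0,0,0,0]'>/dev/null;python3 r.py;python3 -m pendant '[0,0,0,0,0,0,42,0,0,0,0,0,0,50,0,0,0,0,0,0,70,0,0,0,0,0,0,80,0,0,0,0,0,0,80,0,0,0,0,0,0,80]';python3 r.py; python3 - <<'E'
from h import *
c=bot.get_image('wrist');cv2.imwrite('pics/w7.png',c['img'][:,:,::-1])
s=bot.get_image('scene');cv2.imwrite('pics/s7.png',cv2.resize(s['img'][140:260,370:510,::-1],None,fx=5,fy=5,interpolation=2))
E
```

```text
18.65 P [588.06 210.55 218.34] O [-1.79982e+02 -1.90000e-02 -1.72800e+00] F [2.2 2.1 2.2] T [ 0.434 -0.533 -0.051]
time_s: 19.25
position: [587.9, 210.4, 218.5]
orientation: [180.0, 0.0, -1.7]
ft_force: [0.3, -0.0, -0.1]
gripper_width: 0.788
19.25 P [587.9  210.36 218.45] O [ 1.79998e+02  2.00000e-03 -1.73300e+00] F [ 0.3 -0.  -0.1] T [-0.048  0.026 -0.041]
```

View pics/w7.png

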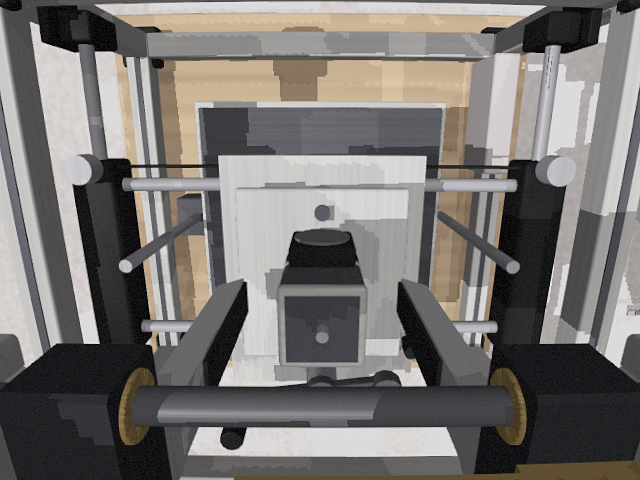

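View pics/s7.png

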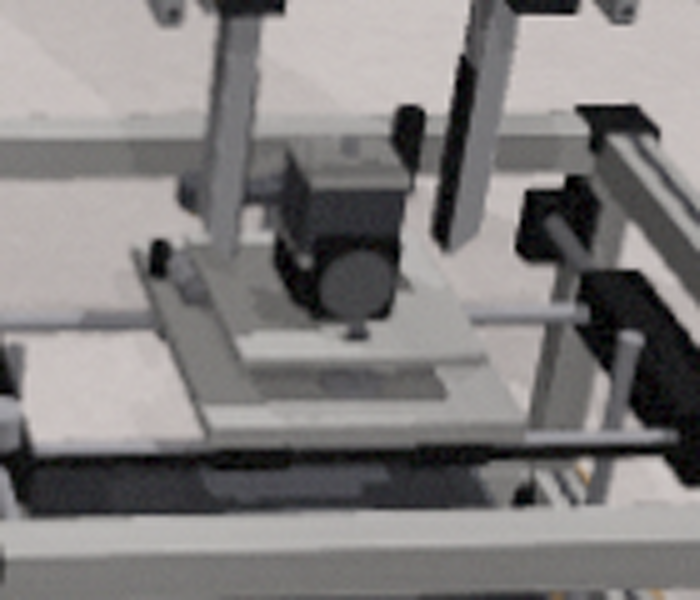

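```bash
python3 -m pendant '[0,0,-0.5,0,0,0,80,0,0,-2,0,0,0,80,0,0,-3,0,0,0,80,0,0,-3,0,0,0,80,-2,0,-1,0,0,0,60,-4,-0.5,0,0,0,0,20,-4,-0.5,0,0,0,0,0,-1,0,0,0,0,0,0,-0.5,0,0,0,0,0,0,0,0,0,0,0,0,0,0,0,0,0,0,0,0]'; python3 - <<'E'
from h import *
st=bot.read_state();c=bot.get_image('wrist');cv2.imwrite('pics/w8.png',c['img'][:,:,::-1])
print(st['position'],st['orientation'])
R=Ro.from_euler('z',np.radians(-1.7)).as_matrix();w=np.array([589.2,210.5,183.3])
for n,m in dict(pivot=(-64,0,30),head=(0,0,53.5),fbl=(50,44,19.5),fbr=(50,-44,19.5),ffl=(-45,44,19.5),ffr=(-45,-44,19.5)).items(): print(n,(R@np.array(m)+w).round(1),proj(c,R@np.array(m)+w,st).round(1))
E
```

```text
time_s: 20.45
position: [474.1, 223.7, 313.3]
orientation: [180.0, 0.0, -1.8]
ft_force: [0.4, 0.6, 0.4]
gripper_width: 0.24
[474.08588939 223.67028782 313.25043086] [ 1.79990862e+02  1.49846653e-02 -1.76192103e+00]
pivot [525.2 212.4 213.3] [336.3 170.4]
head [589.2 210.5 236.8] [338.7  67.4]
fbl [640.5 253.  202.8] [270.5  -4.9]
fbr [637.9 165.  202.8] [403.9  -4.5]
ffl [545.5 255.8 202.8] [274.5 142.3]
ffr [542.9 167.9 202.8] [397.5 142.4]
```

View pics/w8.png

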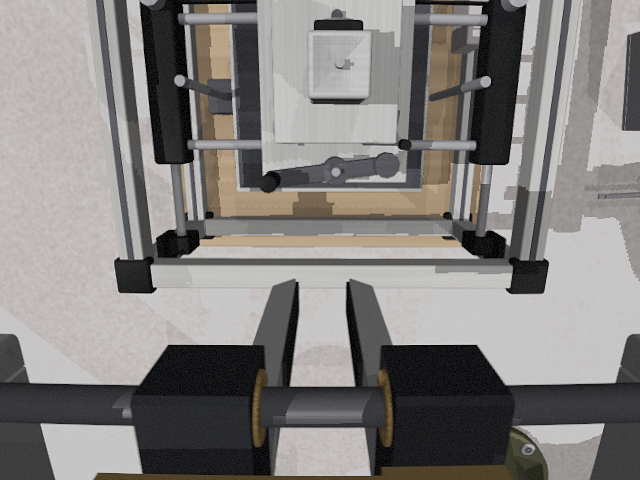

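```bash
python3 - <<'E'
from h import *
a=cv2.imread('pics/w8.png')[60:210,250:420];cv2.imwrite('pics/w8z.png',cv2.resize(a,None,fx=4,fy=4,interpolation=2))
st=bot.read_state();c=bot.get_image('wrist')
R=Ro.from_euler('z',np.radians(-1.7)).as_matrix();w=np.array([589.2,210.5,183.3])
for q in (0.05,.1,.15,.2):
    l=lambda r,h:proj(c,R@(np.array([-64-r*np.sin(q),r*np.cos(q),h]))+w,st)
    print(q,'top',((l(45,57)-[250,60]+.5)*4).round(),'base',((l(45,30)-[250,60]+.5)*4).round(),'pivot',((l(0,30)-[250,60]+.5)*4).round())
E
```

```text
0.05 top [ 70. 474.] base [ 91. 457.] pivot [347. 444.]
0.1 top [ 72. 489.] base [ 93. 470.] pivot [347. 444.]
0.15 top [ 74. 503.] base [ 95. 482.] pivot [347. 444.]
0.2 top [ 77. 516.] base [ 97. 495.] pivot [347. 444.]
```

View pics/w8z.png

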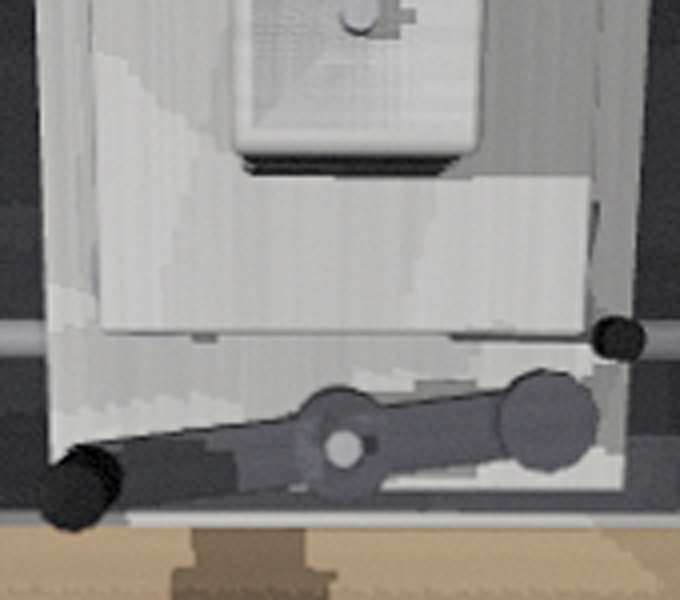

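```bash
python3 -m pendant '[1.2,-0.7,0,0,0,0,0,2.2,-1.2,0,0,0,0,0,2.2,-1.2,0,0,0,0,0,1.03,-0.63,0,0,0,-0.05,0,0,0,0,0,0,-0.06,0,0,0,1.5,0,0,0,0,0,0,3,0,0,0,0,0,0,2.5,0,0,0,0,0,0,1.5,0,0,0,0,0,0,0.5,0,0,0,0,0,0,0.2,0,0,0,0,0,0,0,0,0,0,0]'; python3 r.py; python3 - <<'E'
from h import *
c=bot.get_image('top');cv2.imwrite('pics/t9.png',cv2.resize(c['img'][160:290,130:270,::-1],None,fx=4.5,fy=4.5,interpolation=2))
c=bot.get_image('scene');cv2.imwrite('pics/s9.png',cv2.resize(c['img'][120:260,370:510,::-1],None,fx=4.2,fy=4.2,interpolation=2))
E
```

```text
time_s: 21.75
position: [541.1, 259.1, 221.9]
orientation: [-180.0, -0.0, 4.6]
ft_force: [0.5, -0.5, -0.3]
gripper_width: 0.0
21.75 P [541.06 259.15 221.93] O [-1.79991e+02 -3.30000e-02  4.56100e+00] F [ 0.5 -0.5 -0.3] T [ 0.046 -0.009  0.045]
```

View pics/s9.png

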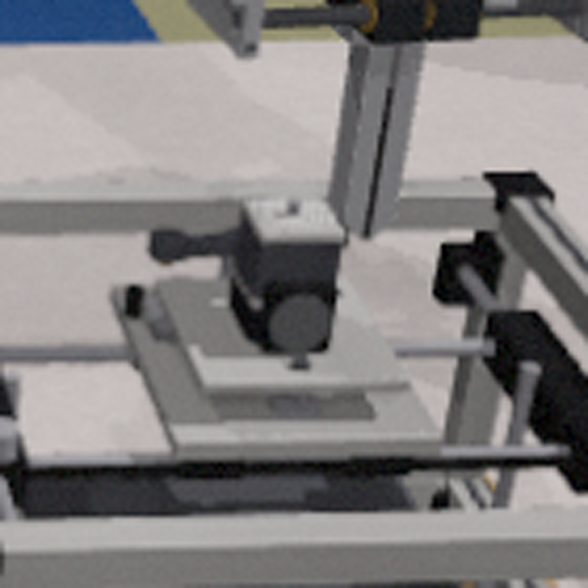

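```bash
python3 -m pendant '[-0.3,0,0,0,0,0,0,-0.25,0,0,0,0,0,0,0,0,0,0,0,0,0]'>/dev/null; python3 r.py; python3 -m pendant '[-0.27,-0.08,0,0,0,-0.06,0,-0.27,-0.08,0,0,0,-0.06,0,-0.27,-0.08,0,0,0,-0.06,0]'>/dev/null; python3 r.py;  python3 -m pendant '[-0.27,-0.08,0,0,0,-0.06,0,-0.27,-0.08,0,0,0,-0.06,0,-0.27,-0.08,0,0,0,-0.06,0]'>/dev/null; python3 r.py
```

```text
22.15 P [535.02 258.78 221.87] O [-1.79987e+02 -4.10000e-02  4.58100e+00] F [-0.5  0.4 -0.1] T [-0.002 -0.044 -0.006]
22.45 P [526.93 259.91 221.77] O [ 1.79991e+02 -4.60000e-02  1.50250e+01] F [ 1.6 -1.2  0.5] T [-0.114 -0.341  0.003]
22.75 P [518.59 259.61 221.78] O [ 1.79977e+02 -5.70000e-02  2.53390e+01] F [ 2.8 -0.   0.6] T [-0.152 -0.566  0.028]
```

```bash
python3 -m pendant '[-0.27,-0.08,0,0,0,-0.06,0,-0.27,-0.08,0,0,0,-0.06,0,-0.27,-0.08,0,0,0,-0.06,0,-0.27,-0.08,0,0,0,-0.06,0]'>/dev/null; python3 r.py;  python3 -m pendant '[-0.27,-0.08,0,0,0,-0.06,0,-0.27,-0.08,0,0,0,-0.06,0,-0.27,-0.08,0,0,0,-0.06,0,-0.27,-0.08,0,0,0,-0.06,0]'>/dev/null; python3 r.py; python3 -c "
from h import *
c=bot.get_image('scene');cv2.imwrite('pics/s10.png',cv2.resize(c['img'][120:260,370:510,::-1],None,fx=4.2,fy=4.2,interpolation=2))"
```

```text
23.15 P [507.81 256.87 221.79] O [ 1.79954e+02 -6.60000e-02  3.90870e+01] F [ 4.  -0.8  0.1] T [-0.11  -0.692  0.024]
23.55 P [497.91 251.71 221.8 ] O [ 1.79938e+02 -6.60000e-02  5.28390e+01] F [ 3.3 -0.7 -1.2] T [-0.036 -0.719  0.009]
```

View pics/s10.png

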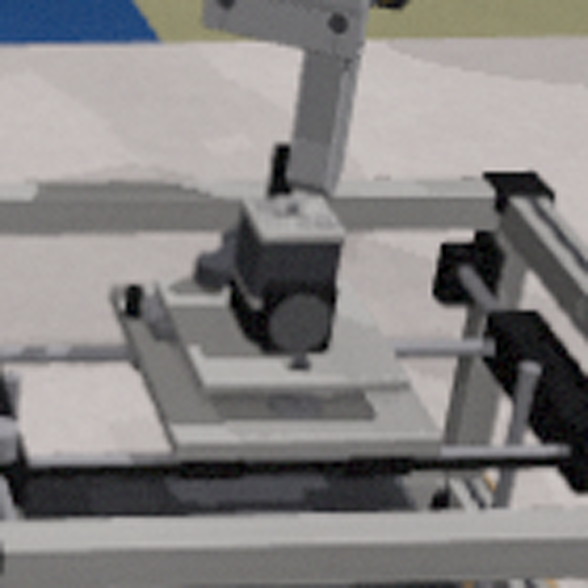

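```bash
python3 -m pendant '[-0.27,-0.08,0,0,0,-0.06,0,-0.27,-0.08,0,0,0,-0.06,0,-0.27,-0.08,0,0,0,-0.06,0,-0.27,-0.08,0,0,0,-0.06,0]'>/dev/null; python3 r.py;  python3 -m pendant '[-0.27,-0.08,0,0,0,-0.06,0,-0.27,-0.08,0,0,0,-0.06,0,-0.27,-0.08,0,0,0,-0.06,0]'>/dev/null; python3 r.py; python3 -c "
from h import *
c=bot.get_image('scene');cv2.imwrite('pics/s11.png',cv2.resize(c['img'][120:260,370:510,::-1],None,fx=4.2,fy=4.2,interpolation=2))
c=bot.get_image('wrist');cv2.imwrite('pics/w11.png',c['img'][:,:,::-1])
"
```

```text
24.0 P [489.39 244.48 221.78] O [ 1.79947e+02 -5.50000e-02  6.65230e+01] F [4.6 1.2 0.3] T [ 0.184 -0.716 -0.006]
24.3 P [484.35 237.74 221.78] O [ 1.79942e+02 -5.20000e-02  7.68350e+01] F [ 2.1  2.7 -0.4] T [ 0.285 -0.683  0.023]
```

View pics/s11.png

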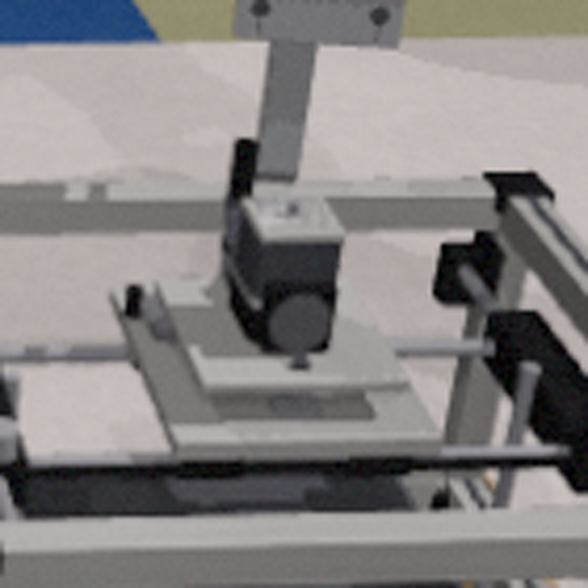

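View pics/w11.png

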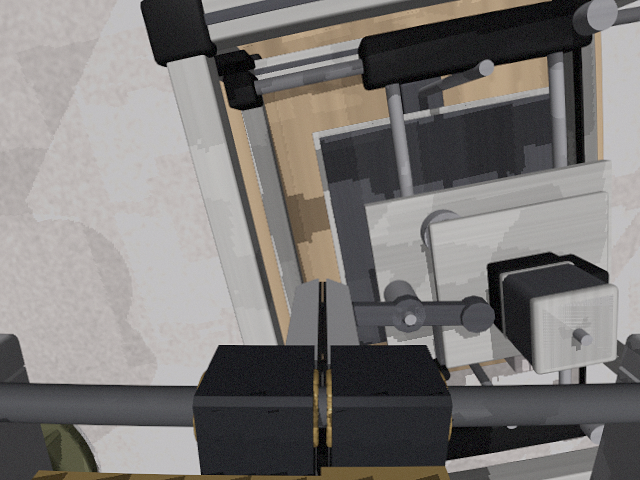

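The lever's pad arm is over the flange. It is near 1.37 rad, so I'll continue in smaller checks towards the stop.

```bash
python3 -m pendant '[-0.27,-0.08,0,0,0,-0.06,0,-0.27,-0.08,0,0,0,-0.06,0]'>/dev/null; python3 r.py;  python3 -m pendant '[-0.14,-0.04,0,0,0,-0.03,0,0,0,0,0,0,0,0]'>/dev/null; python3 r.py
```

```text
24.6 P [481.5  232.97 221.67] O [ 1.7998e+02 -4.0000e-02  8.3627e+01] F [1.1 2.5 1.5] T [ 0.419 -0.405  0.085]
24.8 P [480.9  231.45 221.67] O [ 1.79988e+02 -2.20000e-02  8.52580e+01] F [0.4 1.8 0.6] T [ 0.23  -0.257  0.001]
```

```bash
python3 -m pendant '[-0.09,-0.03,0,0,0,-0.02,0,0,0,0,0,0,0,0]'>/dev/null; python3 r.py;  python3 -m pendant '[-0.05,-0.01,0,0,0,-0.01,0,0,0,0,0,0,0,0]'>/dev/null; python3 r.py
```

```text
25.0 P [480.52 230.52 221.58] O [ 1.79993e+02 -1.20000e-02  8.64850e+01] F [0.4 1.7 1.8] T [ 0.336 -0.201  0.   ]
25.2 P [480.38 229.95 221.53] O [ 1.79996e+02 -8.00000e-03  8.70780e+01] F [0.3 2.4 2.4] T [ 0.405 -0.229 -0.02 ]
```

```bash
python3 -m pendant '[-0.08,0,0,0,0,-0.015,0,0,0,0,0,0,0,0]'>/dev/null; python3 r.py;  python3 -m pendant '[-0.06,0,0,0,0,0,0,0,0,0,0,0,0,0]'>/dev/null; python3 r.py;  python3 -m pendant '[-0.05,0,0,0,0,0,0,0,0,0,0,0,0,0]'>/dev/null; python3 r.py
```

```text
25.4 P [480.2  229.19 221.43] O [-1.79984e+02 -1.20000e-02  8.79770e+01] F [0.2 3.3 1.8] T [ 0.598 -0.097 -0.001]
25.6 P [480.23 228.92 221.48] O [-1.79998e+02 -5.60000e-02  8.79380e+01] F [-0.2  6.7  1.4] T [ 1.1   -0.075 -0.043]
25.8 P [480.23 228.75 221.51] O [ 1.79994e+02 -9.10000e-02  8.79490e+01] F [0.4 9.  2.1] T [ 1.621 -0.125  0.038]
```

The force rises from 3 to 9 N with almost no motion, so the latch is at its stop. I'll back off and check.

```bash
python3 -m pendant '[0.2,0,0,0,0,0,0,0.5,0,0,0,0,0,0,0,0,-1,0,0,0,0,0,0,-3,0,0,0,0,0,0,-3,0,0,0,0,0,0,-1.5,0,0,0,0,-0.5,0,0,0,0,0.12,0,-0.5,0,0,0,0,0.14,0,0,0,0,0,0,0.14,0,0,0,0,0,0,0.14,0,0,0,0,0,0,0.14,0,0,0,0,0,0,0.14,0,0,0,0,0,0,0.14,0,0,0,0,0,0,0.14,0,0,0,0,0,0,0.14,0,0,0,0,0,0,0.14,0,0,0,0,0,0,0.14,0,0,0,0,0,0,0,0,0,0,0,0,0,0,0,0]';python3 - <<'E'
from h import *
st=bot.read_state();c=bot.get_image('wrist');cv2.imwrite('pics/w12.png',c['img'][:,:,::-1])
print(np.round(st['position'],1),np.round(st['orientation'],2))
R=Ro.from_euler('z',np.radians(-1.7)).as_matrix();w=np.array([589.2,210.5,183.3])
for n,m in dict(pivot=(-64,0,30),post=(-109,0,57),mfl=(-18,18,71.5),mfr=(-18,-18,71.5),fbl=(50,44,19.5),fbr=(50,-44,19.5),ffl=(-45,44,19.5),ffr=(-45,-44,19.5)).items(): print(n,proj(c,R@np.array(m)+w,st).round(1))
c=bot.get_image('top');cv2.imwrite('pics/t12.png',cv2.resize(c['img'][140:330,100:490,::-1],None,fx=2,fy=2,interpolation=2))
c=bot.get_image('scene');cv2.imwrite('pics/s12.png',cv2.resize(c['img'][140:350,150:570,::-1],None,fx=1.9,fy=1.9,interpolation=2))
E
```

```text
[480.2 228.8 221.5] [ 1.7999e+02 -9.0000e-02  8.7950e+01]
pivot [410.3 317.6]
post [324.7 345.2]
mfl [544.8 322.4]
mfr [531.7 396.2]
fbl [623.4 230.3]
fbr [592.6 374.4]
ffl [447.1 231. ]
ffr [434.3 377.6]invalid input at $: expected a multiple of 7 numbers
```

View pics/w12.png

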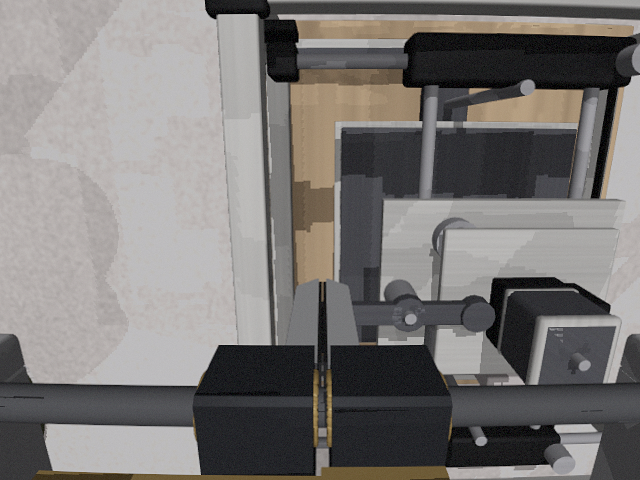

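View pics/s12.png

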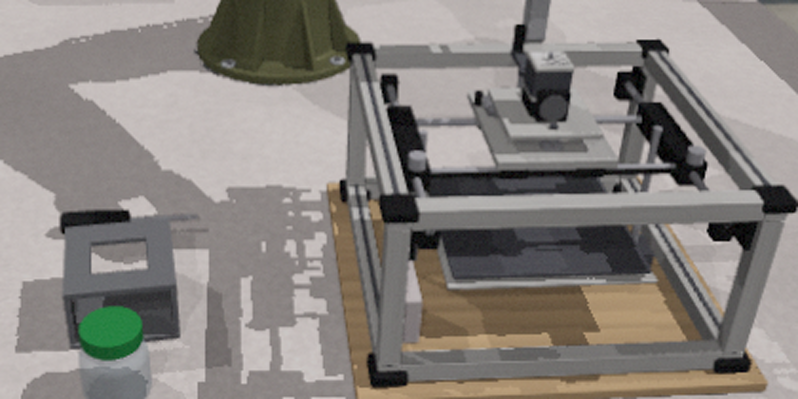

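View pics/t12.png

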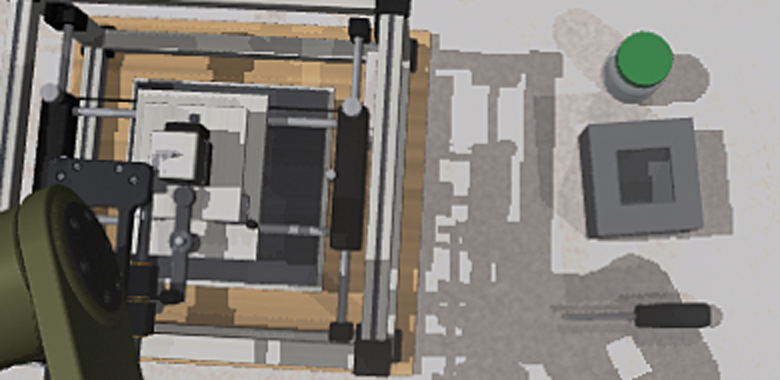

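The retreat was refused because of a miscounted row. The pictures already show the lever lying along -x over the flange, and the jar and driver where they were. I'll retype the retreat.

```bash
python3 -m pendant '[0.2,0,0,0,0,0,0,0.6,0,0,0,0,0,0,0,0,-1,0,0,0,0,0,0,-3,0,0,0,0,0,0,-3,0,0,0,0,0,0,-1.5,0,0,0,0,1,2,0,0,0,0,0,1,3,0,0,0,0,0,0,2,0,0,0,0,0,0,0,0,0,0,0,0]';python3 - <<'E'
from h import *
st=bot.read_state();c=bot.get_image('wrist');cv2.imwrite('pics/w13.png',c['img'][:,:,::-1])
print(np.round(st['position'],1),np.round(st['orientation'],2),np.round(st['ft_force'],1))
R=Ro.from_euler('z',np.radians(-1.7)).as_matrix();w=np.array([589.2,210.5,183.3])
for n,m in dict(pivot=(-64,0,30),post=(-109,0,57),mfl=(-18,18,71.5),mfr=(-18,-18,71.5),fbl=(50,44,19.5),fbr=(50,-44,19.5),ffl=(-45,44,19.5),ffr=(-45,-44,19.5)).items(): print(n,proj(c,R@np.array(m)+w,st).round(1))
for q in (1.45,1.5,1.57): print(q,proj(c,R@np.array([-64-45*np.sin(q),45*np.cos(q),57])+w,st).round(1),proj(c,R@np.array([-64+32*np.sin(q),-32*np.cos(q),30])+w,st).round(1))
c=bot.get_image('top');cv2.imwrite('pics/t13.png',cv2.resize(c['img'][150:300,120:270,::-1],None,fx=4,fy=4,interpolation=2))
E
```

```text
time_s: 26.95
position: [552.6, 253.1, 305.9]
orientation: [-179.9, 0.1, 87.9]
ft_force: [-0.4, 0.2, -0.1]
gripper_width: 0.005
[552.6 253.1 305.9] [-1.7994e+02  6.0000e-02  8.7880e+01] [-0.4  0.2 -0.1]
pivot [288.2 298.6]
post [219.3 315. ]
mfl [354.6 298.9]
mfr [353.6 349.1]
fbl [440.8 237.2]
fbr [432.2 342.4]
ffl [313.2 238. ]
ffr [314.6 343.4]
1.45 [219.1 307.8] [330.7 303.1]
1.5 [219.1 310.8] [330.9 301.1]
1.57 [219.3 315. ] [331.  298.4]
```

View pics/w13.png

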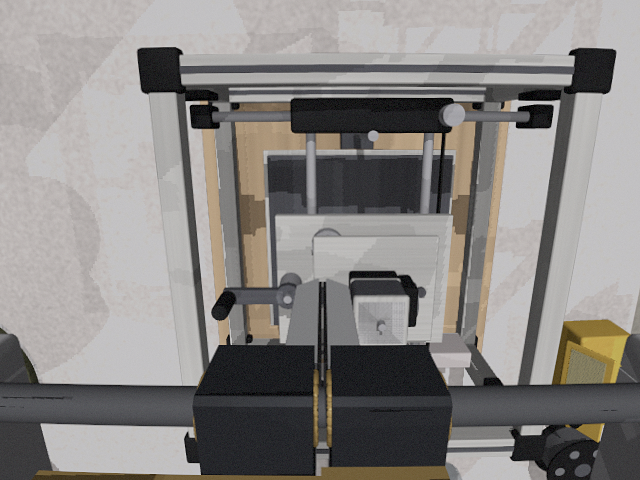

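View pics/t13.png

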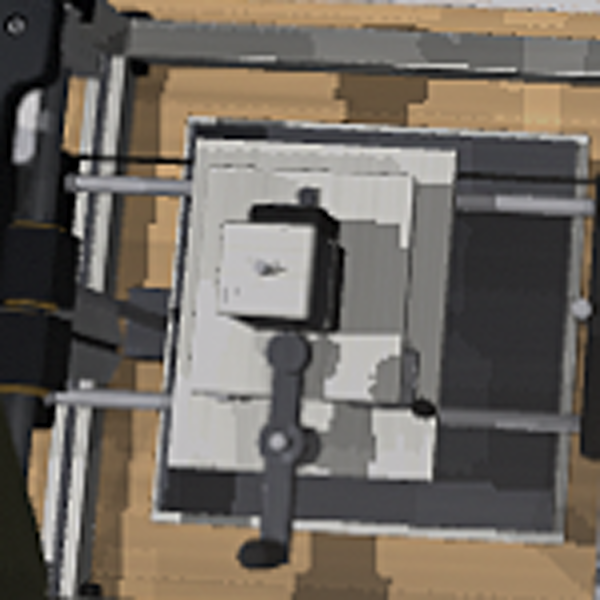

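The top view shows the pad arm over the flange: pivot (280,442), pad (289,353), parallel to the carriage edges. In the wrist view the post top at (219,309) sits between the 1.45 and 1.57 predictions. After removing the constant −3.6 px offset seen at the pivot, that puts the lever near 1.53. The robot is clear, so I'm handing in.

```bash
python3 -c "
from rig import bot
print(bot.close_job())"
```

```text
the job is handed in; nothing more can be done
None
```

The print head is in the carriage with the latch shut over its flange. I handed the job in just after 27 s; no verdict is reported.

**What I did:**
- **Fitting:** I gripped the motor and set the head down in 0.4–0.5 mm steps. Small sideways moves showed the balls held in x and y.
- **Bedding in:** I pressed with about 10–11 N on the seats by my force readings, eased off, then opened the fingers with the head standing on its seats.
- **Latch:** I swung it shut with about 2–5 N, until the force rose to about 9 N with almost no motion.

**Last checks:**
- **Head:** It did not move on release. After release its flange corners were within 1 px of the home pose predicted from the contact height. That puts the carriage at about 183.3 mm, against a camera fit of 183.2 mm.
- **Latch:** The top view shows the lever in line with the carriage, and I read about 1.53 rad from the wrist picture. That reading is rough: I corrected a 3.6 px disagreement at the pivot before taking it. At the stop, the finger position put it about 0.02 rad short of the nominal 1.57.
- **Jar and driver:** They look unmoved in the pictures. I did not measure their positions.

**What disagreed:**
- The wrist-only camera fit put the carriage at 186.7 mm, about 3 mm too high; contact settled it.
- The sideways force while swinging the latch did not fit a clean push on the post, but it stayed under 5 N.
- My first retreat command was refused because I miscounted a row, so I retyped it.

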